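# Lever a granite slab up onto its prop

### The job

The bench under the heavy granite slab has to be wiped, so prop the slab's front up: take the pry bar, lay it over the ridge of the fulcrum block with its tip under the slab's front lip, and press the handle end down until the sprung wire prop under the slab swings out to its stop. Ease off so that the slab stands on the prop, and let go; the bar may stay where it is. Lift the slab only with the bar - do not touch it with the robot - keep it where it stands, and do not knock over or push the timer or the roll of tape.

Things in the scene. Friction and masses are not known exactly. Their poses are not given: they have to be found in the camera images.
- slab: Grey stone slab on a 200 x 200 x 6 mm steel plate with four feet, 106 mm high, about 4 kg, loose. Origin: bench level under the plate's centre. Its front is its -x side, where the plate sticks out as a bare lip: edge at x = -100 mm, underside 60 mm above the bench. Feet 24 mm wide at y = +-80 mm, x = -70 and +85 mm. Between the front feet the space is open back to the prop at x = -45 mm.
- slab_lip (a point): Middle of the lower front edge of the slab's steel lip; 60 mm above the bench at the start, about 68 mm when the slab stands on the prop. The bar has to lift it about 10 mm for the prop to swing out.
- prop (a joint): Angle (rad) of the U-shaped wire prop (118 mm wide) hinged under the slab 45 mm in front of its centre. About 0 at the start, foot trailing back on the bench; a weak spring swings it forward as the front is lifted. Upright at 0.56; 0.69 is its stop, where it carries the slab. Let down before that, the slab sinks back or hangs on the slanting prop, and can be levered again.
- fulcrum: Loose steel fulcrum block, 70 x 84 mm on the bench, 1.2 kg, standing in front of the slab's lip. Origin: centre of its underside. Its x axis is the line along which the bar is to lie (+x roughly towards the slab).
- fulcrum_ridge (a point): Top middle of the block's rounded ridge, 46 mm above the bench; the ridge runs along the block's y between two cheeks 48 mm apart that rise 12 mm higher and are 44 mm long. 65 to 85 mm in front of the lip.
- bar_grip (a point): Grip point on the loose pry bar, half-way up, near the front of its handle. Straight flat steel bar, 280 x 18 x 10 mm, 0.28 kg, flat on the bench at the start; the black rubber handle is 110 mm long, 24 mm wide, 10 mm thick. Its +x axis points to the tip, 175 mm ahead of this point; the handle's end is 105 mm behind; it balances about 30 mm ahead.
- bar_tip (a point): End of the bar's tip, 2 mm above its underside; the last 25 mm taper to 5 mm thick. About 30 mm of the tip should go under the lip.
- bar_end (a point): Point on the top face of the handle, 15 mm from its end: the place to press down. Over the ridge about 8 to 15 N here raises the slab, and the prop is out before the handle's end reaches the bench. Left alone over the ridge, the bar sinks at its handle end until its tip touches the lip.
- pry_bar: The pry bar; origin at mid length on its underside, x along the bar to the tip.
- timer_mid (a point): Middle of a white timer, 47 x 68 x 66 mm; leave alone.
- tape_roll_mid (a point): Middle of a pink roll of tape, 52 mm across, 22 mm high; leave alone.

How it is judged:
By the outcome, as a careful person would: the job done as asked, in the order asked, and still so for the second after the job is handed in, with the robot touching nothing.
It also fails if it takes over 51 s, if anything falls off the work surface, if the arm or the gripper's body presses on something with over 40 N, if the wrist force passes 120 N, or if a joint passes its speed limit or range.

### The arm

A 7-joint arm with a two-finger parallel gripper is mounted at the origin on a cart in front of the work surface, level with it; the furniture and walls round the work are solid. World frame = base frame: x ahead of the robot, y to its left, z up, the work surface at z = 0. Lengths are in m, angles in rad, forces in N, time in s.
With the tool pointing down it reaches from about 0.425 to 0.825 m from the base axis. Payload 3.6 kg.
Tool frame: the origin (TCP) lies midway between the tips of the shut fingers; the grasp point (between the pads) lies 19 mm behind it (manip.tcp_to_grasp is the distance from the TCP to the grasp point, in m); x points along the fingers, y is the direction in which the jaws open and shut, and the axes are right-handed (so a half turn about x gives the same grasp; the last joint's range is limited). The gripper opens to 93 mm and grips with 3 to 60 N. Pads are 15 mm wide; open, the fingers measure 128 mm over their backs; the gripper's body (75 mm by 188 mm) begins 65 mm behind the grasp point.
Start: joints at [1.097, 0.615, -0.013, 1.423, 0.008, 1.103, -0.04], TCP at [0.281, -0.586, 0.192] pointing down, gripper open.
Joint ranges: [-3.12, 3.12], [-0.3, 2.06], [-1.34, 1.32], [0.26, 2.42], [-1.36, 4.5], [0.01, 1.98], [-2.84, 2.84]. Speed limits (rad/s): [2.79, 2.79, 3.14, 3.14, 3.14, 3.14, 3.14].

### API

Orientations are given as [roll, pitch, yaw] about the fixed x, y, z axes, in that order (R = Rz(yaw) Ry(pitch) Rx(roll)).
In Python, from bench import manip gives the robot as it stands.
- The arm moves only by the tool send_rows, never from a script. Its argument "commands" is text: rows parted by semicolons, each of 5 numbers parted by spaces: the shift along the tool's x, y, z in cm, then the turn about the tool's x in degrees, then the finger opening in cm, from 0 to 9.3. In form: tx ty tz spin grip; .... A call has 1 to 10 rows; each row shifts and turns the commanded pose from where the row before left it, along the tool's axes as they then stand; what a row does not reach is not made up. A row lasts 1/10 s, in which the tool goes at most 50 mm and 8.59 degrees, less where a joint would pass 70% of its speed; a pose out of reach is approached as far as the arm can. A call is refused whole if a number of a shift passes 5 or a number of a turn 8.59, either way. A call with a gripper value outside its range is refused whole. The fingers move at their own pace and stop on an object; "grip_force" is the grip in N (left out, the last holds). Time passes only in rows, so rows that do not move let the fingers close. It gives the time, the measured TCP pose, the force and the opening at its end, in the units of the state.
- manip.state(): the state, without advancing time (a new reading comes with each control period).
- manip.grab_frame(name): name is "scene" or "side" or "wrist"; returns a dict with "image" (384x512x3 uint8, red, green, blue), "z_map" (384x512 float32, m along the optical axis (not along the pixel's ray), 0 where there is no reading), "fx", "fy", "cx", "cy" (pixels), "k1" (the pictures are not rectified: a ray, as slopes to the right and down, at radius r is drawn at 1 + k1 r^2 times it, then the intrinsics apply), "world_from_camera" (4x4, takes a point from camera to world coordinates); the wrist camera has in their place "tool_from_camera" (4x4, takes a point from camera to tool coordinates, whose origin is the TCP and whose axes are the tool frame's). Camera axes: x right, y up, looking along -z (the intrinsics and any distortion apply to the point x, -y, -z); pixel columns grow to the right and rows downward; lengths in m; the calibration is good to about 2 mm. A picture is of the moment at which its call begins: read the wrist's pose just before it.
- manip.hand_in(): hands the job in, once; it reports no verdict.
The state is a dict: "time": time; "joint_pos": joint angles; "qd": joint speeds; "effort": joint torques, N m; "tool_pos": TCP position; "eef_rot": TCP orientation; "ft_force": force on the tool from outside, world axes, zero at the start; "wrist_torque": the same for the moment, N m; "finger_gap": finger opening in m.
Only numpy, scipy, OpenCV 4.12 (cv2) and the standard library are available. Lean on these libraries where they do the work, as an engineer would, in place of code of your own. Each camera call takes 0.05 s, during which the arm holds its last target.

## Working session

There is one attempt and no reset: what is moved stays moved. The work goes in short steps, Python scripts to look and compute and a tool call to move; the robot and the scene stay as the last step left them, time stands still between calls to the robot, and variables do not carry over. Pictures are saved under pics/ and viewed, and the job is handed in when it is done.

Besides the shell and the picture viewer there is one more tool, called after ">>>" as name(argument=value, ...) on one line, values as JSON. send_rows: Moves the arm, as the interface text tells. Its arguments: {"type":"object","properties":{"commands":{"type":"string"},"grip_force":{"type":"number"}},"required":["commands"]}

```bash
ls; mkdir -p pics
python3 - <<'E'
from bench import manip
import cv2,pickle,numpy as np
s=manip.state(); print(s)
d={}
for n in ["scene","side","wrist"]:
    f=manip.grab_frame(n); d[n]=f
    cv2.imwrite(f"pics/a_{n}.png",f["image"][:,:,::-1])
    print(n,f["fx"],f["fy"],f["cx"],f["cy"],f["k1"],f.get("world_from_camera",f.get("tool_from_camera")))
pickle.dump(d,open("a.pkl","wb"))
E
```

```text
pics
{'time': 0.0, 'joint_pos': array([ 1.09649848,  0.6159156 , -0.01259723,  1.4249    ,  0.00811063,
        1.1034012 , -0.04037043]), 'qd': array([ 0.00048081, -0.00079595, -0.00060262,  0.00074883,  0.00058579,
       -0.0010816 , -0.00115479]), 'effort': array([ 5.34854712e-05, -4.58928502e+01,  2.09131907e-01, -1.65742457e+01,
       -6.10782020e-02,  2.05678894e-02,  2.31044214e-04]), 'tool_pos': array([ 0.28105708, -0.58513363,  0.19068332]), 'eef_rot': array([-1.54833319,  1.56822264,  2.04114258]), 'ft_force': array([ 0.63140111, -0.178006  , -0.11555431]), 'wrist_torque': array([-0.00825441,  0.02370752,  0.00669059]), 'finger_gap': 0.09298878424148657}
scene 435.1180532044477 435.1180532044477 251.76849101566202 185.44226546361833 0.03794309888428701 [[ 0.43423699  0.65298314 -0.62052499 -0.04410479]
 [-0.90078579  0.31108846 -0.30299988  0.05129793]
 [-0.00481564  0.69053385  0.72328405  0.75113217]
 [ 0.          0.          0.          1.        ]]
side 470.5303296805032 470.5303296805032 254.10382655661132 190.5558738564094 -0.18911944477104778 [[ 0.33875297  0.81719422 -0.46630466  0.01396698]
 [-0.94081795  0.29967929 -0.15828428  0.15451973]
 [ 0.01039285  0.49232706  0.87034824  1.12716689]
 [ 0.          0.          0.          1.        ]]
wrist 288.2468700004161 288.2468700004161 256.9381753265805 189.15630005743043 -0.007597088296656724 [[ 1.06118660e-03  2.66208879e-01 -9.63914782e-01 -1.92939606e-01]
 [ 9.99999407e-01 -5.20019567e-04  9.57296396e-04  1.36552078e-05]
 [-2.46413747e-04 -9.63915226e-01 -2.66209273e-01 -7.30413081e-02]
 [ 0.00000000e+00  0.00000000e+00  0.00000000e+00  1.00000000e+00]]
```

View pics/a_scene.png

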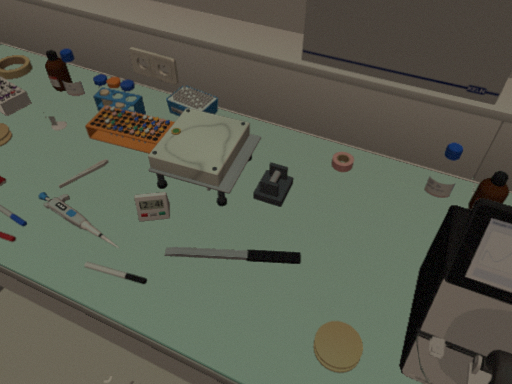

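View pics/a_side.png

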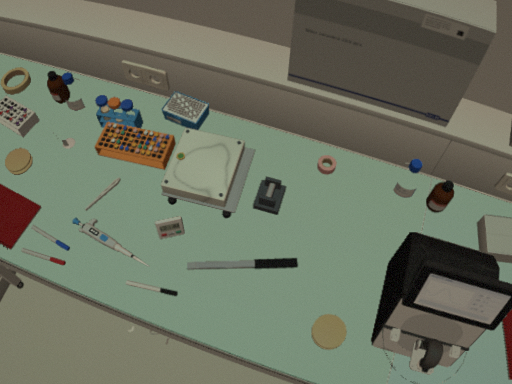

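View pics/a_wrist.png

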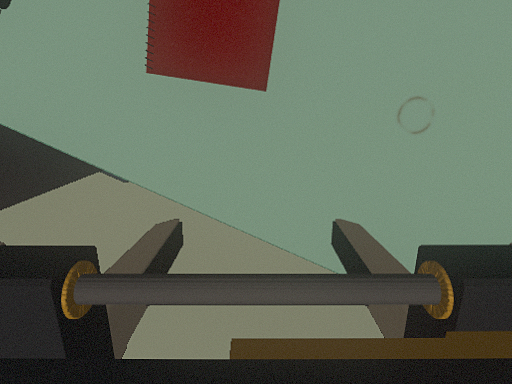

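```bash
cat > h.py <<'E'
import numpy as np,cv2,pickle
def rays(f,uv):
    uv=np.atleast_2d(np.asarray(uv,float))
    d=np.stack([(uv[:,0]-f["cx"])/f["fx"],(uv[:,1]-f["cy"])/f["fy"]],1)
    u=d.copy()
    for _ in range(20):
        r2=(u**2).sum(1,keepdims=True); u=d/(1+f["k1"]*r2)
    return np.stack([u[:,0],-u[:,1],-np.ones(len(u))],1)
def atz(f,uv,z,T=None):
    T=f["world_from_camera"] if T is None else T
    r=rays(f,uv)@T[:3,:3].T; o=T[:3,3]
    t=(z-o[2])/r[:,2]
    return o+r*t[:,None]
def cloud(f,T=None):
    T=f["world_from_camera"] if T is None else T
    h,w=f["z_map"].shape
    v,u=np.mgrid[:h,:w]
    r=rays(f,np.stack([u.ravel(),v.ravel()],1))*f["z_map"].reshape(-1,1)
    return (r@T[:3,:3].T+T[:3,3]).reshape(h,w,3)
def proj(f,P,T=None):
    T=f["world_from_camera"] if T is None else T
    p=(np.atleast_2d(P)-T[:3,3])@T[:3,:3]
    s=np.stack([p[:,0]/-p[:,2],-p[:,1]/-p[:,2]],1)
    s=s*(1+f["k1"]*(s**2).sum(1,keepdims=True))
    return s*f["fx"]+[f["cx"],f["cy"]]
def crop(f,x0,y0,x1,y1,k,name):
    im=f["image"][y0:y1,x0:x1,::-1]
    cv2.imwrite(f"pics/{name}.png",cv2.resize(im,None,fx=k,fy=k,interpolation=cv2.INTER_CUBIC))
def load(): return pickle.load(open("a.pkl","rb"))
E
python3 - <<'E'
from h import *
d=load()
crop(d["scene"],130,95,370,275,3.3,"c1")
crop(d["side"],140,120,350,280,3.8,"c2")
for n in ["scene","side"]:
    f=d[n];c=cloud(f);
    z=c[...,2]; m=f["z_map"]>0
    # bench
    reg=m&(abs(z)<.02)&(np.hypot(c[...,0],c[...,1])<1)
    print(n,"bench",np.median(z[reg]),z[reg].std())
    # slab top
    reg=m&(z>.09)&(z<.12)&(c[...,0]>.3)&(c[...,0]<1)
    P=c[reg][:,:2].astype(np.float32)
    print(len(P),P.min(0),P.max(0))
E
```

```text
scene bench -0.00019889385151150574 0.0035528833426364016
11467 [ 0.3006005  -0.14809586] [0.8532398 1.3828424]
side bench -0.00023121816356730385 0.0039148171253423
9101 [ 0.30170307 -0.30712238] [0.8503576 1.3715155]
```

View pics/c1.png

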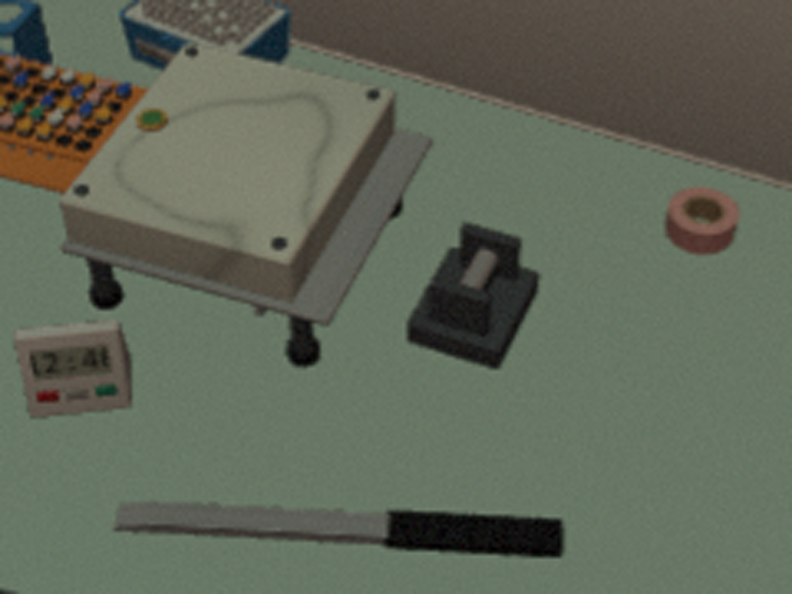

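View pics/c2.png

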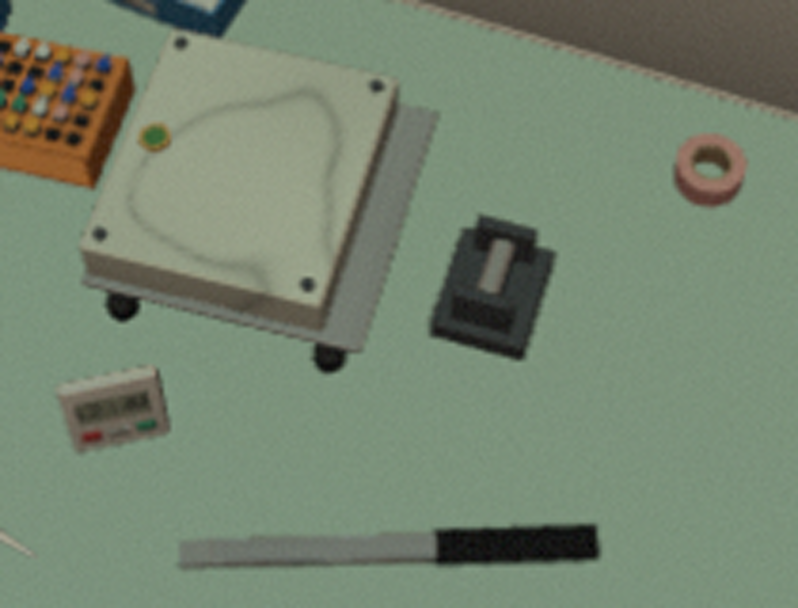

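Run:
```python
from h import *
np.set_printoptions(precision=4,suppress=True)
d=load()
def A(n,pts,z):
    f=d[n];o,k=((130,95),3.3) if n=="scene" else ((140,120),3.8)
    p=(np.array(pts,float)+.5)/k-.5+o   # resize centre
    return atz(f,p,z)
for n,L in {"scene":dict(lip=([(328,321),(432,138)],.066),ridge=([(490,250),(473,290)],.046),
  blockbase=([(410,340),(498,366),(538,283)],.0),bar=([(116,503),(114,528),(388,512),(386,546),(563,520),(562,555)],.010),tape=([(703,207)],.022)),
 "side":dict(lip=([(360,350),(438,112)],.066),ridge=([(506,240),(490,292)],.046),blockbase=([(432,335),(522,358),(552,262)],0.),
  bar=([(180,542),(181,569),(438,531),(438,564),(597,525),(598,557)],.01),tape=([(711,160)],.022))}.items():
    for k,(p,z) in L.items(): print(n,k,A(n,p,z)[:,:2].tolist() if 0 else A(n,p,z)[:,:2])
f=d["scene"]
for n in ["scene","side"]:
    c=cloud(d[n]);z=c[...,2]
    # slab: top face
    m=(z>.095)&(z<.115)&(c[...,0]>.35)&(c[...,0]<.8)&(c[...,1]>-.1)&(c[...,1]<.5)
    r=cv2.minAreaRect(c[m][:,:2].astype(np.float32)); print(n,"top",r,np.median(z[m]))
    m=(z>.006)&(z<.016)&(c[...,0]>.3)&(c[...,0]<.7)&(c[...,1]>-.3)&(c[...,1]<.25)
    m=m.astype(np.uint8); q,lab,st,ce=cv2.connectedComponentsWithStats(m)
    for i in range(1,q):
        if st[i,4]>150:
            P=c[lab==i][:,:2].astype(np.float32); print(n,"low",cv2.minAreaRect(P),st[i])
```

```text
scene lip [[0.5054 0.374 ]
 [0.7016 0.3906]]
scene ridge [[0.6305 0.3125]
 [0.5896 0.3075]]
scene blockbase [[0.567  0.3444]
 [0.5714 0.279 ]
 [0.6579 0.2842]]
scene bar [[0.3551 0.4478]
 [0.3388 0.4384]
 [0.4224 0.2905]
 [0.3993 0.2805]
 [0.464  0.1898]
 [0.4397 0.181 ]]
scene tape [[0.7636 0.1963]]
side lip [[0.5075 0.3735]
 [0.7056 0.3895]]
side ridge [[0.6328 0.3124]
 [0.5895 0.3095]]
side blockbase [[0.5669 0.3434]
 [0.5715 0.2776]
 [0.6531 0.2817]]
side bar [[0.3582 0.4464]
 [0.341  0.4382]
 [0.4251 0.2881]
 [0.4031 0.2802]
 [0.4652 0.1896]
 [0.4438 0.1821]]
side tape [[0.7642 0.195 ]]
scene top ((0.5383046865463257, 0.2342321127653122), (0.42373982071876526, 0.5357542634010315), 5.1535820960998535) 0.1052595825774274
scene low ((0.43921875953674316, 0.2207399308681488), (0.025733105838298798, 0.07122054696083069), 23.147109985351562) [264 251  36  12 347]
side top ((0.5484359860420227, 0.23446843028068542), (0.4316728711128235, 0.5337924957275391), 4.188130855560303) 0.10559703436407697
side low ((0.4408208429813385, 0.2193196415901184), (0.02599048800766468, 0.0701700821518898), 22.001733779907227) [269 258  28  11 232]
```

Run:
```python
from h import *
from bench import manip
from scipy.spatial.transform import Rotation as Ro
np.set_printoptions(precision=3,suppress=True)
d=load()
s=manip.state();R=Ro.from_euler('xyz',s["eef_rot"]).as_matrix();print(R)
H={}
for n in ["scene","side"]:
    c=cloud(d[n]).reshape(-1,3); c=c[d[n]["z_map"].ravel()>0]
    c=c[(c[:,0]>.1)&(c[:,0]<1.0)&(abs(c[:,1])<.8)&(c[:,2]>.03)]
    for p in c:
        k=(int(p[0]//.05),int(p[1]//.05)); H[k]=max(H.get(k,0),p[2])
print("rows y .75..-.8, cols x .1..1, cm")
for j in range(15,-17,-1):
    print("%5.2f"%(j*.05)," ".join("%3d"%round(100*H.get((i,j),0)) for i in range(2,20)))
```

```text
[[-0.001  0.433 -0.901]
 [ 0.002 -0.901 -0.433]
 [-1.    -0.002  0.   ]]
rows y .75..-.8, cols x .1..1, cm
 0.75   0   0   0   0   0   0   0   0   0   5   5  12  12   0  21  21  21  27
 0.70   0   0   0   0   0   0   0   0   0   5   5   7   0   5  20  21  20  28
 0.65   0   0   0   0   0   0   0   0   0   5   5   5   5   6  20  21  21  29
 0.60   0   0   0   0   0   0   0   0   0   5   5   5   5   6  21  21  21  31
 0.55   0   0   0   0   0   0   7  11  11  12  11  11   5   6  21  21  21  32
 0.50   0   0   0   0   0   0   7  11  11  11  11  11   0   0  21  21  21  33
 0.45   0   0   0   0   0   0   7  10  11  11  11  11   0   0  21  21  21  35
 0.40   0   0   0   0   0   0   0   7  11  11  11  11   7   0  20  20  21  36
 0.35   0   0   0   0   0   0   0   0   8   7   7   7   7   0  20  46  21  36
 0.30   0   0   0   0   0   0   0   0   0   6   6   0   0   0  34  48   0   0
 0.25   0   0   0   0   0   0   0   0   0   6   6   0   0   0  41  49   0   0
 0.20   0   0   0   0   0   0   0   0   0   0   0   0   0   0  50  51   0   0
 0.15   0   0   0   0   0   0   0   0   0   0   0   0   0
[... 802 characters left out ...]
0.40   0   0   0   0   0   0   0   0   0   0   4   0   0   0   0   0   0   0
-0.45   0   0   0   0   0   0   0   0   0   0   0   0   0   0   0   0   0   0
-0.50   0   0   0   0   0   0   0   0   0   0   0   0   0   0   0   0   0   0
-0.55   0   0   0   0   0   0   0   0   0   0   0   0   0   0   0   0   0   0
-0.60   0   0   0   0   0   0   0   0   0   0   0   0   0   0   0   0   0   0
-0.65   0   0   0   0   0   0   0   0   0   0   0   0   0   0   0   0   0   0
-0.70   0   0   0   0   0   0   0   0   0   0   0   0   0   0   0   0   0   0
-0.75   0   0   0   0   0   0   0   0   0   0   0   0   0   0   0   0   0   0
-0.80   0   0   0   0   0   0   0   0   0   0   0   0   0   0   0   0   0   0
```

>>> send_rows(commands="-4.8 -0.8 0 0 9.3;-4.8 -0.8 0 0 9.3;-4.8 -0.8 0 0 9.3;-4.8 -0.8 0 0 9.3;-4.8 -0.8 0 0 9.3;-4.8 -0.8 0 -2.4 9.3")

```text
time: 0.75
tool_pos: [0.2602, -0.5418, 0.4818]
eef_rot: [-1.172, 1.571, 2.461]
ft_force: [0.8, -2.0, 0.3]
finger_gap: 0.0928
```

>>> send_rows(commands="0 0 -4.9 -4.8 9.3;0 0 -4.9 -4.8 9.3;0 0 -4.9 -4.8 9.3;0 0 -4.9 -4.8 9.3")

```text
time: 1.15
tool_pos: [0.4213, -0.4288, 0.479]
eef_rot: [-1.638, 1.569, 2.332]
ft_force: [0.7, -1.0, -0.3]
finger_gap: 0.0931
```

>>> send_rows(commands="0 0 -4.9 -4.8 9.3;0 0 -4.9 -4.8 9.3;0 0 -4.9 -4.8 9.3;0 0 -4.9 -4.8 9.3;0 0 -4.9 -4.8 9.3;0 0 -4.9 -4.8 9.3;0 0 -4.9 -4.8 9.3;0 0 -4.9 -4.8 9.3")

```text
time: 1.95
tool_pos: [0.5887, -0.0821, 0.479]
eef_rot: [-1.572, 1.569, 3.068]
ft_force: [0.9, -0.4, 0.2]
finger_gap: 0.0926
```

```bash
cat >> h.py <<'E'
from scipy.spatial.transform import Rotation as Ro
def Rt(s): return Ro.from_euler('xyz',s["eef_rot"]).as_matrix()
def show(s,target=None,yaw=None):
    R=Rt(s);y=np.degrees(np.arctan2(R[1,1],R[0,1]))
    print("t %.2f"%s["time"],"pos",s["tool_pos"].round(4),"yaz %.1f"%y,"tiltx",R[:,0].round(3),"F",s["ft_force"].round(1),"gap %.4f"%s["finger_gap"],"j",s["joint_pos"].round(2))
    if target is not None:
        print("tool-frame shift cm",(100*R.T@(np.array(target)-s["tool_pos"])).round(2))
    if yaw is not None: print("spin deg",round(-((yaw-y+180)%360-180),1))
E
python3 - <<'E'
from h import *
from bench import manip
show(manip.state(),(.414,.281,.20),22.2)
E
```

```text
t 1.95 pos [ 0.5887 -0.0821  0.479 ] yaz -4.2 tiltx [-0.001  0.    -1.   ] F [ 0.9 -0.4  0.2] gap 0.0926 j [ 0.27  0.44 -0.33  0.95  0.14  1.77 -0.08]
tool-frame shift cm [ 27.93 -20.01 -34.95]
spin deg -26.4
```

>>> send_rows(commands="0 0 -4.9 -4.8 9.3;0 0 -4.9 -4.8 9.3;0 0 -4.9 -4.8 9.3;0 0 -4.9 -4.8 9.3;0 -2 -4 -4.8 9.3;0 -2 -4 -2.4 9.3;0 0 0 0 9.3")

```text
time: 2.65
tool_pos: [0.5115, 0.182, 0.4814]
eef_rot: [2.93, 1.567, 1.759]
ft_force: [-0.3, 0.0, 0.3]
finger_gap: 0.0927
```

Run:
```python
from h import *
from bench import manip
show(manip.state(),(.414,.281,.15),22.2)
```

```text
t 2.65 pos [0.5115 0.182  0.4814] yaz 22.9 tiltx [-0.001  0.004 -1.   ] F [-0.3  0.   0.3] gap 0.0927 j [-0.08  0.35 -0.5   1.11  0.16  1.72 -0.13]
tool-frame shift cm [ 33.18  -5.16 -12.79]
spin deg 0.7
```

>>> send_rows(commands="4.1 -0.6 -1.6 0.7 9.3;4.2 -0.6 -1.6 0 9.3;4.2 -0.6 -1.6 0 9.3;4.2 -0.6 -1.6 0 9.3;4.2 -0.7 -1.6 0 9.3;4.1 -0.7 -1.6 0 9.3;4.1 -0.7 -1.6 0 9.3;4.1 -0.7 -1.6 0 9.3;0 0 0 0 6;0 0 0 0 6")

```text
time: 3.65
tool_pos: [0.4224, 0.2752, 0.1482]
eef_rot: [-0.271, 1.57, -1.469]
ft_force: [0.2, 0.0, 0.1]
finger_gap: 0.0815
```

Run:
```python
from h import *
from bench import manip
s=manip.state()
show(s,(.414,.281,.003),22.2)
f=manip.grab_frame("wrist")
pickle.dump((s,f),open("w1.pkl","wb"))
crop(f,0,0,512,384,1.5,"w1")
```

```text
t 3.65 pos [0.4224 0.2752 0.1482] yaz 21.3 tiltx [ 0.    -0.001 -1.   ] F [0.2 0.  0.1] gap 0.0815 j [-0.3   0.48 -0.47  1.89  0.29  0.84 -0.54]
tool-frame shift cm [14.52 -0.57 -0.86]
spin deg -0.9
```

View pics/w1.png

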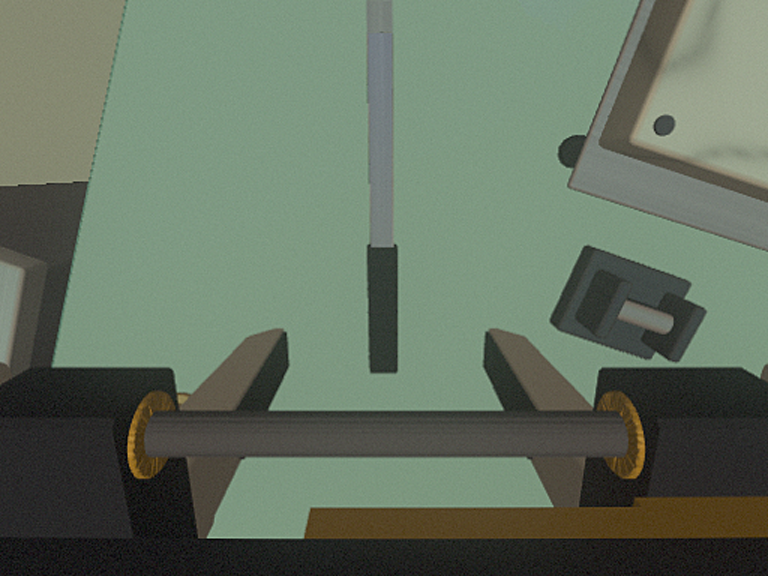

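Run:
```python
from h import *
np.set_printoptions(precision=4,suppress=True)
s,f=pickle.load(open("w1.pkl","rb"))
T=np.eye(4);T[:3,:3]=Rt(s);T[:3,3]=s["tool_pos"];T=T@f["tool_from_camera"]
p=lambda L:(np.array(L,float)+.5)/1.5-.5
P=atz(f,p([(368,246),(397,245),(370,373),(397,372)]),.010,T);print(P)
a=(P[0]+P[1])/2;b=(P[2]+P[3])/2;v=(a-b)/np.linalg.norm(a-b)
print("len",np.linalg.norm(a-b),"az",np.degrees(np.arctan2(v[1],v[0])),"grip",b+v*.105)
Q=atz(f,p([(570,187),(768,249)]),.066,T);print("lip",Q)
print("ridge",atz(f,p([(620,312),(670,324)]),.046,T))
print("base",atz(f,p([(550,321),(645,358)]),.0,T))
c=cloud(f,T)
for u,v in [(255,200),(255,220),(255,240),(253,100),(253,40)]: print(u,v,c[v,u])
```

```text
[[0.4042 0.2822 0.01  ]
 [0.4248 0.2911 0.01  ]
 [0.4441 0.1814 0.01  ]
 [0.4649 0.1906 0.01  ]]
len 0.10827668316123874 az 111.68642859769433 grip [0.4157 0.2836 0.01  ]
lip [[0.5065 0.3732 0.066 ]
 [0.6451 0.3854 0.066 ]]
ridge [[0.5897 0.31   0.046 ]
 [0.6285 0.3152 0.046 ]]
base [[0.5692 0.2763 0.    ]
 [0.6611 0.2759 0.    ]]
255 200 [0.4308 0.2453 0.0101]
255 220 [0.4401 0.2213 0.0103]
255 240 [0.4499 0.1961 0.0095]
253 100 [0.387  0.3517 0.0101]
253 40 [0.3653 0.4078 0.0099]
```

>>> send_rows(commands="3 -0.2 -0.5 -0.5 6;3 -0.2 -0.5 0 6;3 0 0 0 6;2.5 0 0 0 6;1.5 0 0 0 6;0 0 0 0 6;0 0 0 0 6")

```text
time: 4.4
tool_pos: [0.4165, 0.2839, 0.0196]
eef_rot: [1.673, 1.567, 0.482]
ft_force: [0.4, 0.8, -0.1]
finger_gap: 0.0599
```

Run:
```python
from h import *
from bench import manip
s=manip.state()
show(s,(.415,.283,.003),21.8)
```

```text
t 4.40 pos [0.4165 0.2839 0.0196] yaz 21.8 tiltx [ 0.004  0.002 -1.   ] F [ 0.4  0.8 -0.1] gap 0.0599 j [-0.41  0.67 -0.35  2.01  0.44  0.53 -0.69]
tool-frame shift cm [ 1.66 -0.18  0.03]
spin deg -0.0
```

>>> send_rows(commands="0.8 -0.2 0 0 6;0.8 0 0 0 6;0 0 0 0 6;0 0 0 0 6")

```text
time: 4.8
tool_pos: [0.4122, 0.2827, 0.0019]
eef_rot: [-0.918, 1.571, -2.107]
ft_force: [0.1, -0.1, -0.1]
finger_gap: 0.0597
```

>>> send_rows(commands="0 0 0 0 1;0 0 0 0 1;0 0 0 0 1;0 0 0 0 1;0 0 0 0 1;0 0 0 0 1;0 0 0 0 1", grip_force=60)

```text
time: 5.5
tool_pos: [0.4123, 0.2827, 0.0019]
eef_rot: [2.346, 1.571, 1.157]
ft_force: [0.4, -0.0, -0.3]
finger_gap: 0.0112
```

Run:
```python
from h import *
from bench import manip
s=manip.state()
show(s,(.415,.283,.003),21.8)
f=manip.grab_frame("wrist")
crop(f,100,100,400,384,2,"w2")
f=manip.grab_frame("scene"); crop(f,130,195,370,315,3.3,"s2")
```

```text
t 5.50 pos [0.4123 0.2827 0.0019] yaz 21.9 tiltx [ 0.  0. -1.] F [ 0.4 -0.  -0.3] gap 0.0112 j [-0.43  0.7  -0.33  2.03  0.46  0.49 -0.71]
tool-frame shift cm [-0.11  0.26  0.07]
spin deg 0.1
```

View pics/w2.png

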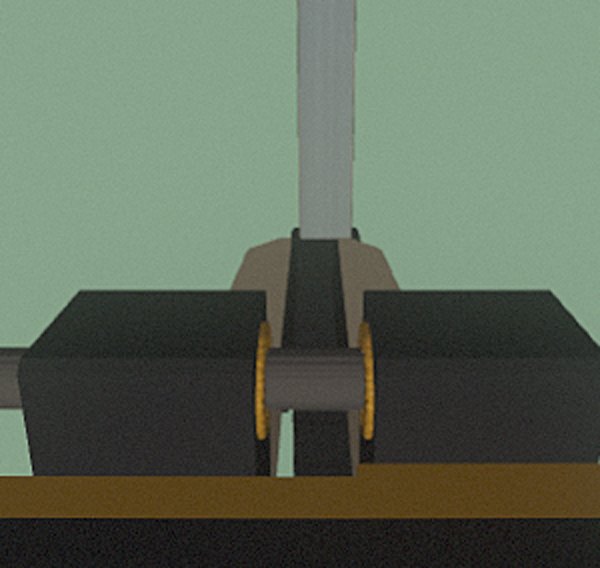

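View pics/s2.png

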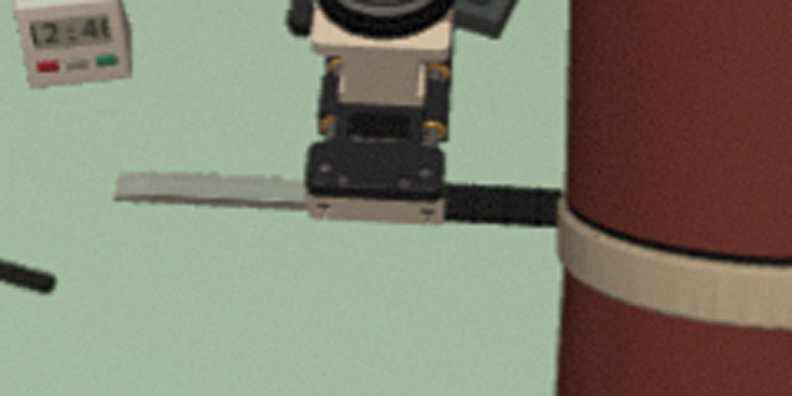

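Run:
```python
from h import *
from bench import manip
np.set_printoptions(precision=4,suppress=True)
s=manip.state()
f=manip.grab_frame("wrist")
T=np.eye(4);T[:3,:3]=Rt(s);T[:3,3]=s["tool_pos"]
c=cloud(f,T@f["tool_from_camera"]); t=cloud(f,f["tool_from_camera"])
for v in [215,222,235,250,265]:
  print("row",v)
  for u in range(215,302,6): print(u,c[v,u],"tool mm",(t[v,u]*1000).round(1))
```

```text
row 215
215 [0.3833 0.2723 0.0007] tool mm [  1.2 -30.8  -1.1]
221 [ 0.3873  0.2735 -0.0003] tool mm [  2.2 -26.6  -0.8]
227 [ 0.3913  0.275  -0.0004] tool mm [  2.3 -22.3  -0.7]
233 [0.3952 0.2772 0.001 ] tool mm [  0.9 -17.9  -1.3]
239 [0.3993 0.2786 0.0004] tool mm [  1.5 -13.6  -1. ]
245 [0.4032 0.2802 0.0006] tool mm [ 1.3 -9.3 -1.1]
251 [0.4061 0.2852 0.0102] tool mm [-8.3 -4.8 -4.7]
257 [0.4099 0.2868 0.0104] tool mm [-8.5 -0.7 -4.8]
263 [0.4137 0.2883 0.0102] tool mm [-8.3  3.4 -4.7]
269 [0.4174 0.2899 0.0104] tool mm [-8.5  7.5 -4.7]
275 [0.4216 0.2908 0.0085] tool mm [-6.6 11.7 -4.1]
281 [0.4273 0.2897 0.0002] tool mm [ 1.7 16.5 -1. ]
287 [0.4312 0.2914 0.0006] tool mm [ 1.3 20.8 -1.1]
293 [ 0.4354  0.2928 -0.0001] tool mm [ 2.  25.2 -0.8]
299 [0.4392 0.2946 0.0005] tool mm [ 1.4 29.4 -1.1]
row 222
215 [0.3851 0.267  0.0003] tool mm [  1.6 -31.1   4.4]
221 [0.3891 0.2685 0.    ] tool mm [  1.9 -26.8   4.5]
227 [0.3931 0.2703 0.0004] tool mm [  1.5 -22.4   4.4]
233 [0.3949 0.2855 0.0339] tool mm [-32.  -15.   -9.1]
239 [0.3983 0.2867 0.0335] tool mm [-31.6 -11.5  -8.9]
245 [
[... 2346 characters left out ...]
97] tool mm [-127.8   -8.3  -35.9]
233 [0.393  0.3119 0.1269] tool mm [-125.    -7.   -34.3]
239 [0.401  0.2882 0.0839] tool mm [-82.   -8.4  -9.4]
245 [0.404  0.2872 0.0803] tool mm [-78.4  -6.   -7.3]
251 [0.42   0.2501 0.0107] tool mm [-8.8 -5.  33.1]
257 [0.424  0.2517 0.0107] tool mm [-8.8 -0.7 33.1]
263 [0.4281 0.2529 0.0099] tool mm [-8.   3.6 33.6]
269 [0.414  0.2909 0.0799] tool mm [-78.    4.7  -7. ]
275 [0.4158 0.2931 0.0822] tool mm [-80.3   7.2  -8.4]
281 [0.4048 0.3165 0.1268] tool mm [-124.9    5.6  -34.2]
287 [0.4054 0.3185 0.1295] tool mm [-127.6    6.9  -35.8]
293 [0.4069 0.3188 0.1291] tool mm [-127.2    8.5  -35.5]
299 [0.4083 0.3194 0.1292] tool mm [-127.3   10.   -35.6]
```

Run:
```python
from h import *
from bench import manip
s=manip.state()
for n in ["side"]:
    f=manip.grab_frame(n); crop(f,150,180,350,320,4,"s3")
    c=cloud(f)
    d=load()[n]
f=manip.grab_frame("wrist"); crop(f,190,180,330,285,5.5,"w3")
```

```text
(no output)
```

View pics/s3.png

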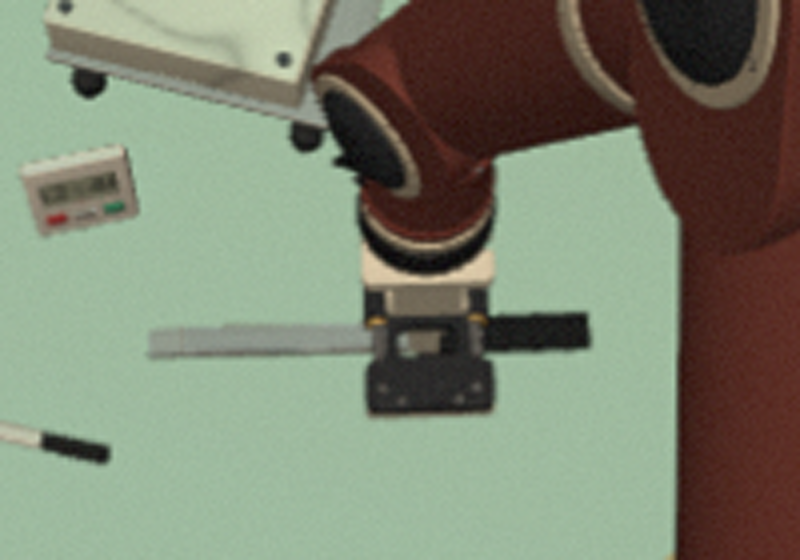

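View pics/w3.png

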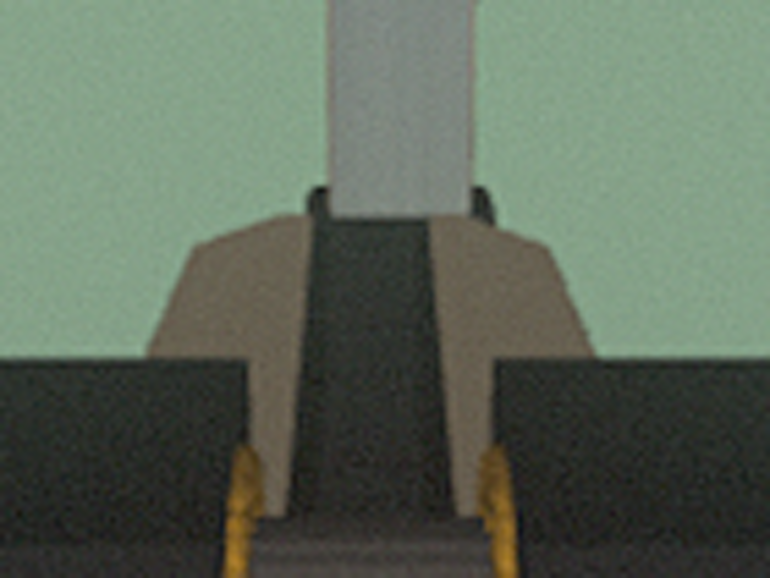

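>>> send_rows(commands="0 0 0 0 0;0 0 0 0 0;0 0 0 0 0", grip_force=20)

```text
time: 6.05
tool_pos: [0.4123, 0.2827, 0.0019]
eef_rot: [2.546, 1.571, 1.357]
ft_force: [-0.1, 0.8, -0.1]
finger_gap: 0.0007
```

Run:
```python
from h import *
from bench import manip
np.set_printoptions(precision=4,suppress=True)
s=manip.state();show(s)
f=manip.grab_frame("wrist"); crop(f,190,180,330,285,5.5,"w4")
t=cloud(f,f["tool_from_camera"])
for v in range(210,232,2): print(v,(t[v,[235,243,250,257,264,271]]*1000).round(0).tolist())
```

```text
t 6.05 pos [0.4123 0.2827 0.0019] yaz 21.9 tiltx [ 0.  0. -1.] F [-0.1  0.8 -0.1] gap 0.0007 j [-0.43  0.7  -0.33  2.03  0.46  0.49 -0.71]
210 [[2.0, -16.0, -5.0], [2.0, -11.0, -4.0], [-9.0, -5.0, -8.0], [-8.0, -1.0, -8.0], [-8.0, 4.0, -8.0], [-8.0, 9.0, -8.0]]
212 [[2.0, -16.0, -3.0], [1.0, -11.0, -3.0], [-8.0, -5.0, -7.0], [-8.0, -1.0, -7.0], [-8.0, 4.0, -7.0], [-8.0, 9.0, -7.0]]
214 [[1.0, -16.0, -2.0], [2.0, -11.0, -2.0], [-8.0, -5.0, -5.0], [-8.0, -1.0, -5.0], [-9.0, 4.0, -6.0], [-9.0, 9.0, -6.0]]
216 [[1.0, -16.0, -0.0], [2.0, -11.0, -0.0], [-8.0, -5.0, -4.0], [-8.0, -1.0, -4.0], [-9.0, 4.0, -4.0], [-9.0, 9.0, -4.0]]
218 [[2.0, -17.0, 1.0], [1.0, -11.0, 1.0], [-8.0, -5.0, -3.0], [-8.0, -1.0, -2.0], [-9.0, 4.0, -3.0], [-7.0, 9.0, -2.0]]
220 [[1.0, -17.0, 3.0], [1.0, -11.0, 3.0], [-29.0, -5.0, -9.0], [-8.0, -1.0, -1.0], [-28.0, 4.0, -9.0], [-8.0, 9.0, -1.0]]
222 [[2.0, -17.0, 4.0], [-33.0, -9.0, -9.0], [-31.0, -5.0, -9.0], [-29.0, -1.0, -8.0], [-32.0, 3.0, -9.0], [-32.0, 8.0, -9.0]]
224 [[-35.0, -14.0, -9.0], [-35.0, -9.0, -9.0], [-36.0, -5.0, -9.0], [-32.0, -1.0, -8.0], [-36.0, 3.0, -9.0], [-34.0, 8.0, -9.0]]
226 [[-39.0, -13.0, -9.0], [-37.0, -9.0, -9.0], [-38.0, -5.0, -9.0], [-34.0, -1.0, -7.0], [-38.0, 3.0, -9.0], [-38.0, 7.0, -9.0]]
228 [[-41.0, -13.0, -9.0], [-41.0, -9.0, -9.0], [-42.0, -5.0, -9.0], [-39.0, -1.0, -8.0], [-41.0, 3.0, -9.0], [-41.0, 7.0, -9.0]]
230 [[-44.0, -13.0, -9.0], [-44.0, -9.0, -9.0], [-45.0, -5.0, -9.0], [-41.0, -1.0, -8.0], [-44.0, 3.0, -9.0], [-44.0, 7.0, -9.0]]
```

View pics/w4.png

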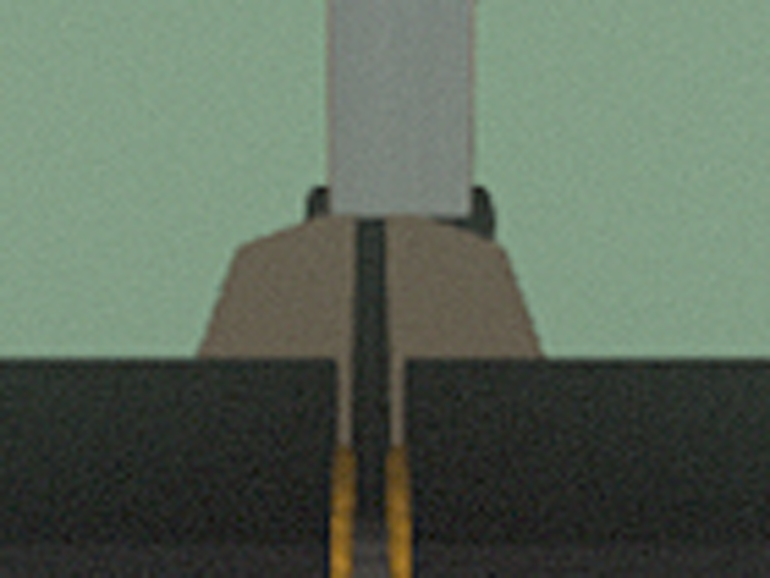

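Run:
```python
from bench import manip
print(manip.tcp_to_grasp,[a for a in dir(manip) if a[0]!='_'])
```

```text
0.0188 ['IKError', 'grab_frame', 'hand_in', 'state', 'tcp_to_grasp']
```

>>> send_rows(commands="0 0 0 0 5;0 0 0 0 5;0 0 0 0 5;0 0 0 0 5;0.8 0.2 0 0 5;0.8 0.1 0 0 5;0 0 0 0 5")

```text
time: 6.8
tool_pos: [0.4145, 0.2832, -0.0155]
eef_rot: [-1.256, 1.568, -2.445]
ft_force: [-0.3, 0.2, 0.1]
finger_gap: 0.0487
```

>>> send_rows(commands="0.4 0 0 0 5;0.4 0 0 0 5;0 0 0 0 5")

```text
time: 7.1
tool_pos: [0.4147, 0.2836, -0.0226]
eef_rot: [-1.311, 1.57, -2.501]
ft_force: [-0.3, 0.1, -0.6]
finger_gap: 0.0501
```

Run:
```python
from h import *
from bench import manip
np.set_printoptions(precision=4,suppress=True)
s=manip.state();show(s,(.415,.283,-.025),21.8)
f=manip.grab_frame("wrist"); crop(f,150,160,370,285,3.6,"w5")
t=cloud(f,f["tool_from_camera"])
for v in range(206,234,3): print(v,(t[v,[215,222,245,257,264,290,296]]*1000).round(0).tolist())
```

```text
t 7.10 pos [ 0.4147  0.2836 -0.0226] yaz 21.9 tiltx [-0.001 -0.001 -1.   ] F [-0.3  0.1 -0.6] gap 0.0501 j [-0.45  0.74 -0.29  2.03  0.48  0.44 -0.73]
tool-frame shift cm [0.24 0.01 0.06]
spin deg 0.1
206 [[-23.0, -27.0, -16.0], [-23.0, -22.0, -16.0], [-33.0, -8.0, -19.0], [-33.0, -1.0, -20.0], [-32.0, 3.0, -19.0], [-23.0, 20.0, -16.0], [-23.0, 23.0, -16.0]]
209 [[-22.0, -27.0, -14.0], [-24.0, -22.0, -14.0], [-32.0, -8.0, -17.0], [-33.0, -1.0, -18.0], [-34.0, 3.0, -18.0], [-24.0, 20.0, -15.0], [-22.0, 24.0, -14.0]]
212 [[-22.0, -27.0, -12.0], [-22.0, -23.0, -12.0], [-33.0, -8.0, -16.0], [-33.0, -1.0, -16.0], [-32.0, 3.0, -16.0], [-23.0, 20.0, -12.0], [-22.0, 24.0, -12.0]]
215 [[-22.0, -27.0, -10.0], [-23.0, -23.0, -10.0], [-33.0, -8.0, -14.0], [-33.0, -1.0, -14.0], [-32.0, 3.0, -14.0], [-22.0, 20.0, -10.0], [-22.0, 24.0, -10.0]]
218 [[-22.0, -27.0, -8.0], [-23.0, -23.0, -8.0], [-34.0, -8.0, -12.0], [-33.0, -1.0, -12.0], [-33.0, 3.0, -12.0], [-23.0, 20.0, -8.0], [-23.0, 24.0, -8.0]]
221 [[-23.0, -27.0, -6.0], [-23.0, -23.0, -6.0], [-33.0, -8.0, -10.0], [-32.0, -1.0, -10.0], [-33.0, 3.0, -10.0], [-23.0, 20.0, -6.0], [-23.0, 24.0, -6.0]]
224 [[-31.0, -26.0, -7.0], [-22.0, -23.0, -4.0], [-34.0, -8.0, -8.0], [-33.0, -1.0, -8.0], [-33.0, 3.0, -8.0], [-23.0, 20.0, -4.0], [-24.0, 24.0, -4.0]]
227 [[-32.0, -26.0, -6.0], [-23.0, -23.0, -2.0], [-33.0, -8.0, -6.0], [-33.0, -1.0, -6.0], [-32.0, 4.0, -6.0], [-22.0, 20.0, -2.0], [-23.0, 24.0, -2.0]]
230 [[-33.0, -26.0, -4.0], [-23.0, -23.0, 0.0], [-33.0, -8.0, -4.0], [-33.0, -1.0, -4.0], [-33.0, 3.0, -4.0], [-22.0, 20.0, 0.0], [-22.0, 24.0, 0.0]]
233 [[-33.0, -26.0, -2.0], [-24.0, -23.0, 2.0], [-33.0, -8.0, -3.0], [-33.0, -1.0, -2.0], [-32.0, 4.0, -2.0], [-23.0, 20.0, 2.0], [-23.0, 24.0, 2.0]]
```

View pics/w5.png

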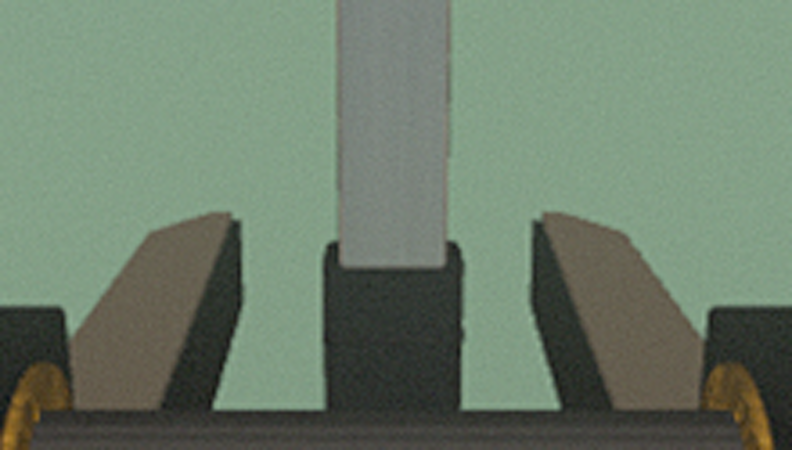

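>>> send_rows(commands="0.3 0 0 0 5;0 0 0 0 5;0 0 0 0 5")

```text
time: 7.45
tool_pos: [0.4151, 0.2838, -0.0251]
eef_rot: [1.985, 1.571, 0.795]
ft_force: [-0.2, 0.1, 0.1]
finger_gap: 0.0497
```

>>> send_rows(commands="0 0 0 0 1;0 0 0 0 1;0 0 0 0 1;0 0 0 0 1;0 0 0 0 1;0 0 0 0 1;0 0 0 0 1", grip_force=60)

```text
time: 8.15
tool_pos: [0.4152, 0.2839, -0.025]
eef_rot: [1.923, 1.57, 0.734]
ft_force: [1.6, 0.3, 0.4]
finger_gap: 0.0228
```

>>> send_rows(commands="-1 0 0 0 1;-2 0 0 0 1;-3 0 0 0 1;-3 0 0 0 1;-3 0 0 0 1;0 0 0 0 1;0 0 0 0 1")

```text
time: 8.85
tool_pos: [0.4147, 0.2831, 0.095]
eef_rot: [-0.306, 1.57, -1.496]
ft_force: [0.2, 0.3, -4.0]
finger_gap: 0.0232
```

```bash
cat >> h.py <<'E'
def wT(s,f):
    T=np.eye(4);T[:3,:3]=Rt(s);T[:3,3]=s["tool_pos"]; return T@f["tool_from_camera"]
E
python3 - <<'E'
from h import *
from bench import manip
np.set_printoptions(precision=4,suppress=True)
s=manip.state();show(s)
f=manip.grab_frame("wrist"); crop(f,0,0,512,384,1.5,"w6")
t=cloud(f,f["tool_from_camera"])
for v in range(0,240,12): print(v,(t[v,[248,253,257,261,265]]*1000).round(0).tolist())
E
```

```text
t 8.85 pos [0.4147 0.2831 0.095 ] yaz 21.8 tiltx [ 0.    -0.001 -1.   ] F [ 0.2  0.3 -4. ] gap 0.0232 j [-0.34  0.55 -0.44  1.95  0.35  0.71 -0.62]
0 [[-33.0, -5.0, -126.0], [-31.0, -3.0, -126.0], [-31.0, -1.0, -126.0], [-33.0, 1.0, -126.0], [-31.0, 3.0, -126.0]]
12 [[-33.0, -5.0, -121.0], [-32.0, -3.0, -121.0], [-32.0, -1.0, -121.0], [-33.0, 1.0, -120.0], [-31.0, 3.0, -121.0]]
24 [[-32.0, -5.0, -115.0], [-31.0, -3.0, -115.0], [-33.0, -1.0, -115.0], [-33.0, 1.0, -115.0], [-32.0, 3.0, -115.0]]
36 [[-33.0, -5.0, -110.0], [-33.0, -3.0, -110.0], [-32.0, -1.0, -110.0], [-33.0, 1.0, -110.0], [-33.0, 3.0, -110.0]]
48 [[-32.0, -5.0, -104.0], [-193.0, -1.0, -74.0], [-33.0, -1.0, -104.0], [-32.0, 1.0, -104.0], [-33.0, 3.0, -104.0]]
60 [[-33.0, -5.0, -98.0], [-32.0, -3.0, -99.0], [-34.0, -1.0, -98.0], [-32.0, 1.0, -99.0], [-33.0, 3.0, -98.0]]
72 [[-33.0, -5.0, -93.0], [-33.0, -3.0, -93.0], [-33.0, -1.0, -93.0], [-33.0, 1.0, -93.0], [-33.0, 3.0, -93.0]]
84 [[-32.0, -5.0, -87.0], [-35.0, -3.0, -87.0], [-33.0, -1.0, -87.0], [-34.0, 1.0, -87.0], [-33.0, 3.0, -87.0]]
96 [[-32.0, -6.0, -81.0], [-33.0
[... 617 characters left out ...]
49.0], [-33.0, 4.0, -49.0]]
168 [[-33.0, -6.0, -42.0], [-34.0, -3.0, -42.0], [-34.0, -1.0, -42.0], [-34.0, 2.0, -42.0], [-34.0, 4.0, -42.0]]
180 [[-34.0, -6.0, -35.0], [-34.0, -3.0, -35.0], [-34.0, -1.0, -35.0], [-35.0, 2.0, -36.0], [-34.0, 4.0, -35.0]]
192 [[-34.0, -6.0, -28.0], [-34.0, -3.0, -28.0], [-35.0, -1.0, -29.0], [-34.0, 2.0, -28.0], [-34.0, 4.0, -28.0]]
204 [[-34.0, -6.0, -21.0], [-35.0, -3.0, -21.0], [-34.0, -1.0, -21.0], [-35.0, 2.0, -21.0], [-35.0, 4.0, -21.0]]
216 [[-36.0, -6.0, -14.0], [-34.0, -3.0, -14.0], [-35.0, -1.0, -14.0], [-35.0, 2.0, -14.0], [-35.0, 4.0, -14.0]]
228 [[-36.0, -6.0, -7.0], [-36.0, -3.0, -7.0], [-35.0, -1.0, -7.0], [-35.0, 2.0, -7.0], [-35.0, 4.0, -6.0]]
```

View pics/w6.png

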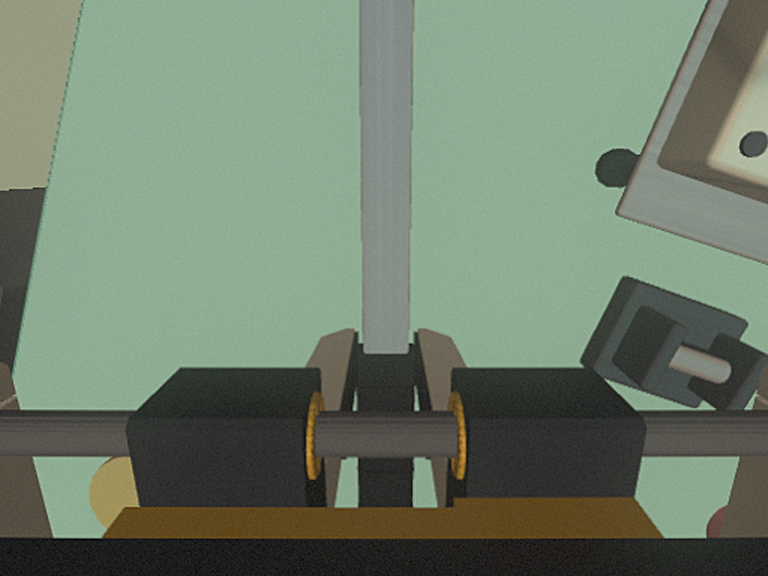

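>>> send_rows(commands="0 0 2.5 0 1;0 0 4 0 1;0 0 2.5 4 1;0 0 0 5 1;0 0 0 5 1;0 0 0 3.5 1;0 0 0 0 1;0 0 0 0 1")

```text
time: 9.7
tool_pos: [0.4475, 0.1998, 0.0937]
eef_rot: [-1.192, 1.568, -2.685]
ft_force: [0.8, -0.3, -2.7]
finger_gap: 0.0229
```

Run:
```python
from h import *
from bench import manip
show(manip.state(),(.619,.1965,.09),4.3)
```

```text
t 9.70 pos [0.4475 0.1998 0.0937] yaz 4.5 tiltx [-0.003 -0.001 -1.   ] F [ 0.8 -0.3 -2.7] gap 0.0229 j [-0.21  0.53 -0.36  1.98  0.29  0.68 -0.68]
tool-frame shift cm [ 0.33 17.07  1.66]
spin deg 0.2
```

>>> send_rows(commands="0 2 0.5 0.2 1;0 4 0.6 0 1;0 4 0.5 0 1;0 4 0 0 1;0 2 0 0 1;0.3 1 0 0 1;0 0 0 0 1;0 0 0 0 1;0 0 0 0 1")

```text
time: 10.6
tool_pos: [0.6175, 0.1971, 0.0918]
eef_rot: [-1.472, 1.569, -2.969]
ft_force: [-0.8, 0.1, -3.1]
finger_gap: 0.0228
```

Run:
```python
from h import *
from bench import manip
s=manip.state();show(s,(.619,.1965,.09),4.3)
f=manip.grab_frame("wrist"); pickle.dump((s,f),open("w7.pkl","wb"))
crop(f,0,0,512,384,1.5,"w7")
for n in ("scene","side"):
    f=manip.grab_frame(n); pickle.dump(f,open(n+"7.pkl","wb")); crop(f,130,95,370,275,3.3,n+"7")
```

```text
t 10.60 pos [0.6175 0.1971 0.0918] yaz 4.3 tiltx [-0.002 -0.    -1.   ] F [-0.8  0.1 -3.1] gap 0.0228 j [-0.14  0.74 -0.36  1.53  0.3   0.93 -0.52]
tool-frame shift cm [0.18 0.14 0.07]
spin deg -0.0
```

View pics/w7.png

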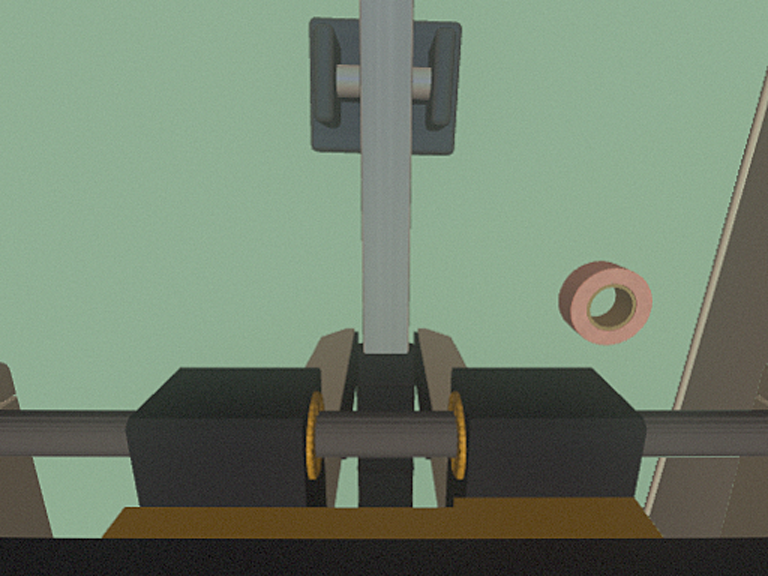

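View pics/scene7.png

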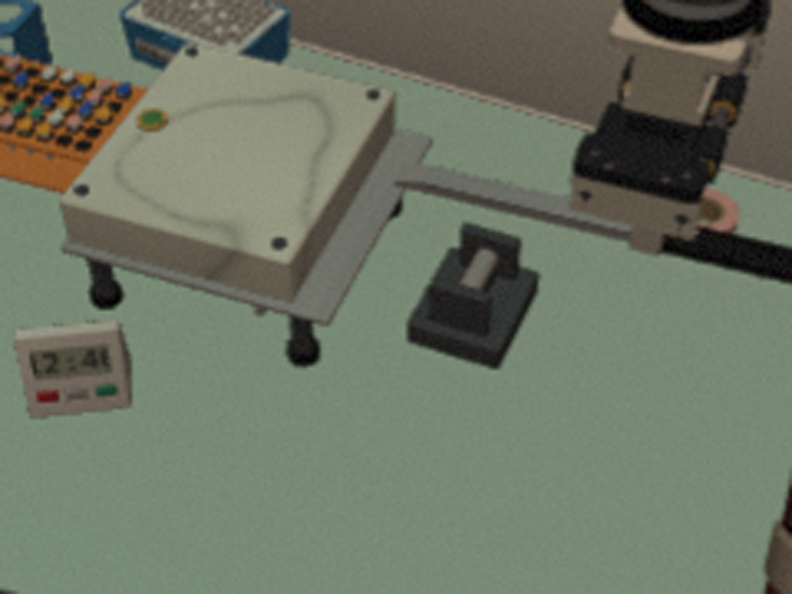

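View pics/side7.png

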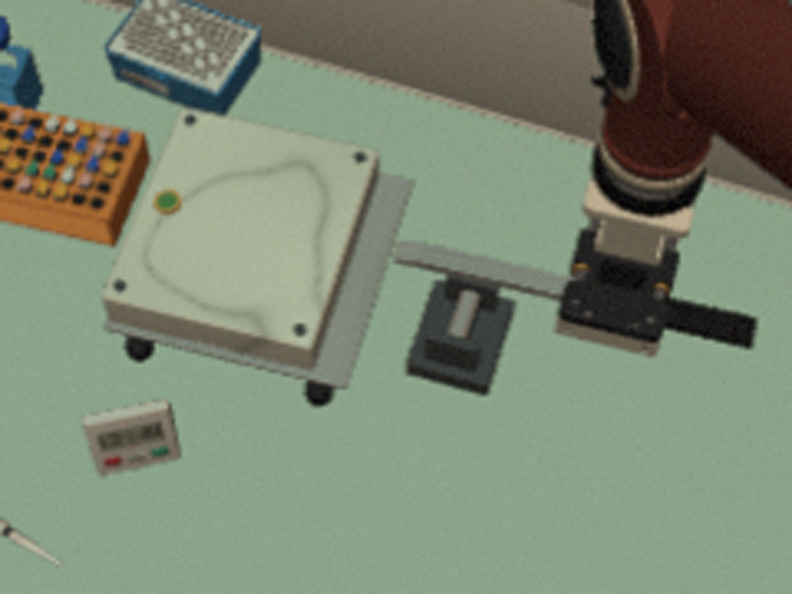

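Run:
```python
from h import *
np.set_printoptions(precision=4,suppress=True)
s,f=pickle.load(open("w7.pkl","rb")); T=wT(s,f)
p=lambda L,k,o=(0,0):(np.array(L,float)+.5)/k-.5+np.array(o)
r=atz(f,p([(337,81),(432,83)],1.5),.046,T); print("ridge",r,r.mean(0))
c=cloud(f,T); print("bar pts",[c[v,257] for v in (3,60,120,180,225)])
for n,uv in (("scene",[(393,178),(403,188)]),("side",[(396,243),(399,262)])):
    g=pickle.load(open(n+"7.pkl","rb")); print(n,"tip",atz(g,p(uv,3.3,(130,95)),.117))
    cc=cloud(g)
    q=p(uv,3.3,(130,95)).mean(0); 
    for dx in (1,3,6,10): u=int(round(q[0]+dx)); v=int(round(q[1]+.2*dx)); print(cc[v,u])
R=Rt(s);print("tool z",R[:,2])
```

```text
ridge [[0.5834 0.3096 0.046 ]
 [0.6317 0.3123 0.046 ]] [0.6076 0.3109 0.046 ]
bar pts [array([0.6076, 0.3212, 0.1234]), array([0.6096, 0.295 , 0.1245]), array([0.6118, 0.2651, 0.1255]), array([0.6142, 0.2324, 0.127 ]), array([0.6163, 0.2047, 0.1257])]
scene tip [[0.5977 0.3714 0.117 ]
 [0.5916 0.3611 0.117 ]]
[0.5956 0.3649 0.117 ]
[0.5947 0.3597 0.1168]
[0.5975 0.3537 0.1169]
[0.5966 0.3437 0.1186]
side tip [[0.6123 0.3708 0.117 ]
 [0.597  0.3628 0.117 ]]
[0.6048 0.3645 0.1188]
[0.6039 0.3587 0.1186]
[0.6048 0.3511 0.1216]
[0.604  0.3402 0.124 ]
tool z [ 0.0743 -0.9972  0.0002]
```

>>> send_rows(commands="2 0 0 0 1;2 0 0 0 1;1.2 0 0 0 1;0.8 0 0 0 1;0.4 0 0 0 1;0 0 0 0 1;0 0 0 0 1")

```text
time: 11.45
tool_pos: [0.6199, 0.197, 0.0286]
eef_rot: [1.949, 1.569, 0.451]
ft_force: [-0.2, -0.0, -2.6]
finger_gap: 0.0231
```

>>> send_rows(commands="0.1 0 0 0 1;0.1 0 0 0 1;0 0 0 0 1")

```text
time: 11.75
tool_pos: [0.6193, 0.1967, 0.026]
eef_rot: [1.888, 1.571, 0.39]
ft_force: [0.8, 0.2, -2.7]
finger_gap: 0.0225
```

Run:
```python
from h import *
from bench import manip
np.set_printoptions(precision=4,suppress=True)
s=manip.state();show(s)
f=manip.grab_frame("wrist"); T=wT(s,f); crop(f,0,0,512,384,1.5,"w8")
c=cloud(f,T); print("bar pts",[np.median(c[max(0,v-2):v+3,254:262].reshape(-1,3),0) for v in (3,60,120,180,225)])
for n in ("scene",):
    f=manip.grab_frame(n); pickle.dump(f,open(n+"8.pkl","wb")); crop(f,200,120,340,220,5.7,n+"8")
```

```text
t 11.75 pos [0.6193 0.1967 0.026 ] yaz 4.2 tiltx [ 0.  0. -1.] F [ 0.8  0.2 -2.7] gap 0.0225 j [-0.16  0.82 -0.33  1.58  0.33  0.8  -0.55]
bar pts [array([0.6098, 0.3206, 0.0581]), array([0.6117, 0.2946, 0.0589]), array([0.6139, 0.2647, 0.0594]), array([0.6163, 0.2318, 0.0602]), array([0.6183, 0.2047, 0.0607])]
```

View pics/w8.png

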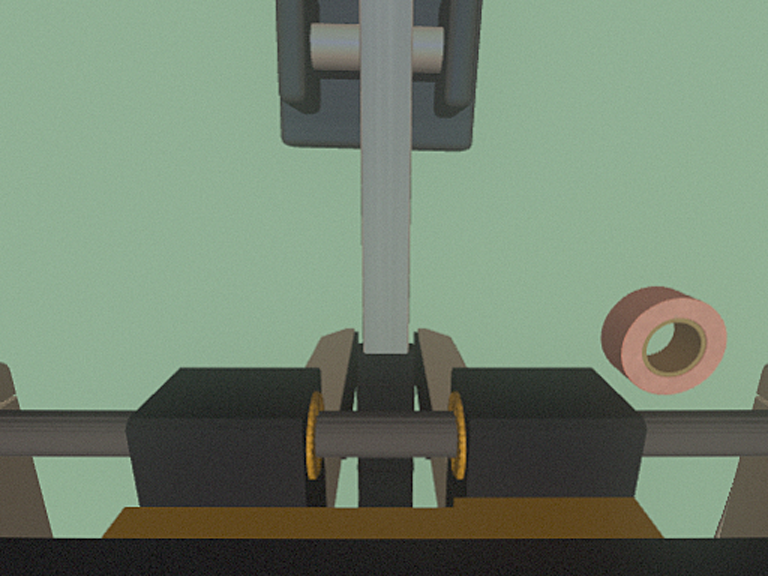

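View pics/scene8.png

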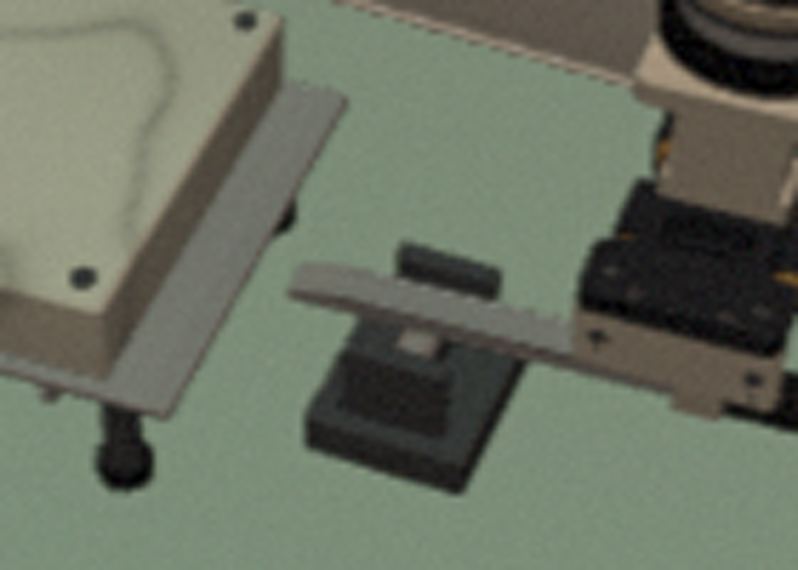

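>>> send_rows(commands="0 0 -1 0 1;0 0 -1 0 1;0 0 -0.5 0 1;0 0 0 0 1")

```text
time: 12.25
tool_pos: [0.6168, 0.2244, 0.026]
eef_rot: [3.125, 1.569, 1.63]
ft_force: [-0.2, 0.7, -2.5]
finger_gap: 0.0229
```

>>> send_rows(commands="0 0 -0.8 0 1;0 0 -0.8 0 1;0 0 0 0 1;0 0 0 0 1")

```text
time: 12.65
tool_pos: [0.6161, 0.238, 0.0259]
eef_rot: [-2.088, 1.571, 2.697]
ft_force: [1.7, -0.8, -2.1]
finger_gap: 0.0232
```

Run:
```python
from h import *
from bench import manip
np.set_printoptions(precision=4,suppress=True)
s=manip.state();show(s)
f=manip.grab_frame("wrist"); T=wT(s,f); crop(f,0,0,512,384,1.5,"w9")
c=cloud(f,T); print("bar pts",[np.median(c[max(0,v-2):v+3,254:262].reshape(-1,3),0) for v in (3,60,120,180,225)])
for n in ("scene",):
    f=manip.grab_frame(n); pickle.dump(f,open(n+"9.pkl","wb")); crop(f,200,120,340,220,5.7,n+"9")
```

```text
t 12.65 pos [0.6161 0.238  0.0259] yaz 4.2 tiltx [-0.  0. -1.] F [ 1.7 -0.8 -2.1] gap 0.0232 j [-0.22  0.83 -0.32  1.54  0.32  0.82 -0.6 ]
bar pts [array([0.6065, 0.3621, 0.0579]), array([0.6085, 0.336 , 0.0586]), array([0.6107, 0.3061, 0.0594]), array([0.6131, 0.2731, 0.0599]), array([0.6151, 0.246 , 0.0607])]
```

View pics/scene9.png

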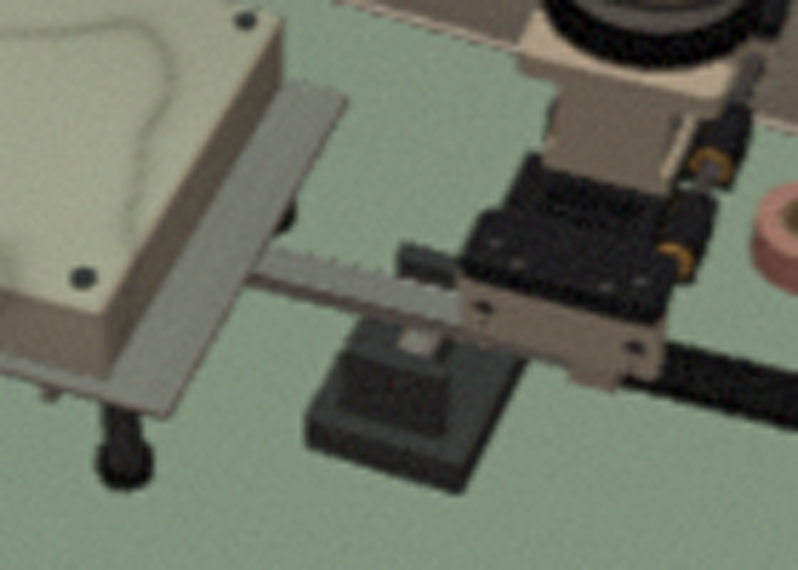

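>>> send_rows(commands="0.15 0 0 0 1;0.1 0 0 0 1;0 0 0 0 1;0 0 0 0 1")

```text
time: 13.15
tool_pos: [0.6163, 0.2374, 0.0233]
eef_rot: [-1.543, 1.571, -3.041]
ft_force: [0.4, -0.2, -2.3]
finger_gap: 0.0227
```

>>> send_rows(commands="0 0 0 0 2.6;0 0 0 0 3;0 0 0 0 4;0 0 0 0 5;0 0 0 0 5;-2 0 0 0 5;-4 0 0 0 5;-4 0 0 0 5;0 0 0 0 0;0 0 0 0 0", grip_force=20)

```text
time: 14.15
tool_pos: [0.6168, 0.2379, 0.1247]
eef_rot: [1.883, 1.568, 0.385]
ft_force: [0.2, -0.1, -0.3]
finger_gap: 0.0386
```

Run:
```python
from h import *
from bench import manip
np.set_printoptions(precision=4,suppress=True)
s=manip.state();show(s)
f=manip.grab_frame("wrist"); T=wT(s,f); crop(f,0,0,512,384,1.5,"w10"); pickle.dump((s,f),open("w10.pkl","wb"))
c=cloud(f,T); print("bar pts",[np.median(c[max(0,v-2):v+3,255:261].reshape(-1,3),0) for v in (3,60,120,180,225,235)])
for n in ("scene",):
    f=manip.grab_frame(n); pickle.dump(f,open(n+"10.pkl","wb")); crop(f,200,120,340,220,5.7,n+"10")
```

```text
t 14.15 pos [0.6168 0.2379 0.1247] yaz 4.2 tiltx [ 0.002  0.001 -1.   ] F [ 0.2 -0.1 -0.3] gap 0.0386 j [-0.2   0.72 -0.36  1.46  0.28  1.01 -0.56]
bar pts [array([0.6055, 0.3907, 0.0662]), array([0.6084, 0.3513, 0.058 ]), array([0.612 , 0.3027, 0.0553]), array([0.616 , 0.2474, 0.0526]), array([0.6195, 0.2007, 0.0497]), array([0.6203, 0.1898, 0.0493])]
```

View pics/w10.png

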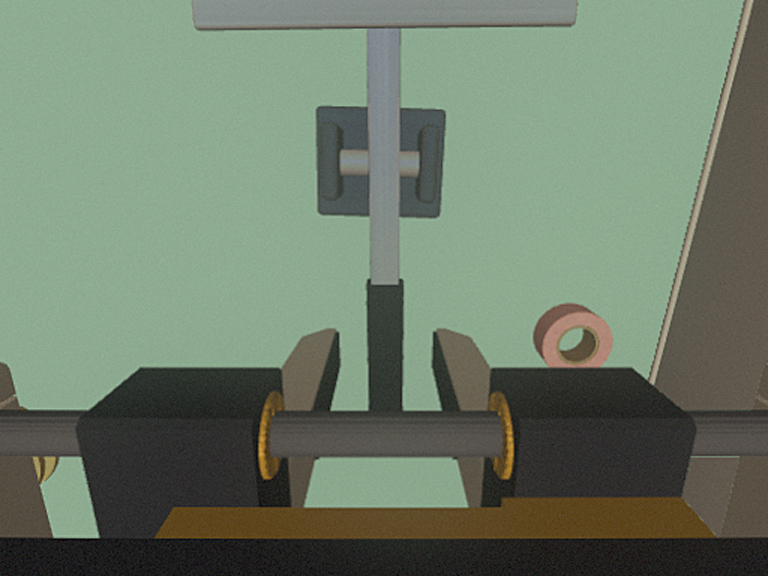

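View pics/scene10.png

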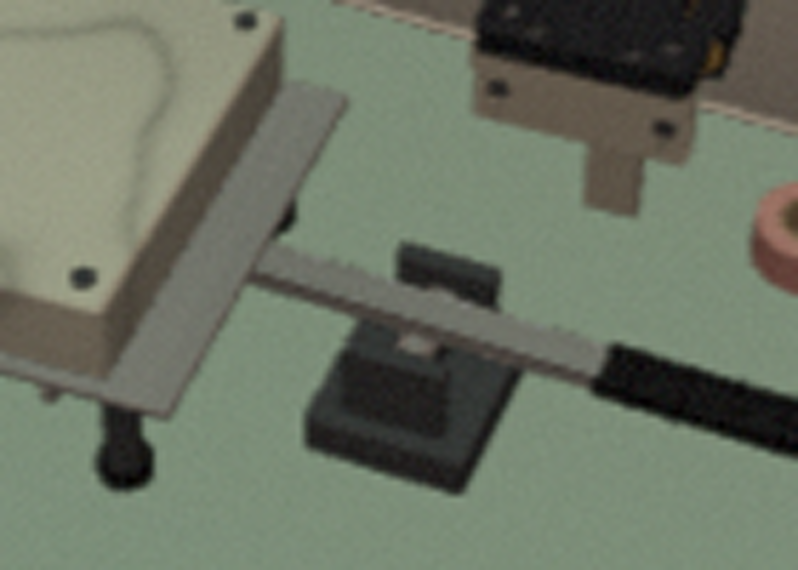

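>>> send_rows(commands="0 0 3 0 0;0 0 4 0 0;0 0 2.1 0 0;3 0 0 0 0;3 0 0 0 0;2 0 0 0 0;0.8 0 0 0 0;0 0 0 0 0;0 0 0 0 0", grip_force=20)

```text
time: 15.15
tool_pos: [0.6233, 0.1472, 0.0357]
eef_rot: [2.183, 1.57, 0.685]
ft_force: [1.0, 0.5, -0.1]
finger_gap: 0.0005
```

Run:
```python
from h import *
from bench import manip
np.set_printoptions(precision=4,suppress=True)
s=manip.state();show(s,(.6237,.147,.019),4.2)
f=manip.grab_frame("wrist"); T=wT(s,f); crop(f,0,0,512,384,1.5,"w11"); pickle.dump((s,f),open("w11.pkl","wb"))
c=cloud(f,T); print("bar pts",[np.median(c[max(0,v-2):v+3,255:261].reshape(-1,3),0) for v in (3,60,120,180,210)])
f=manip.grab_frame("side"); crop(f,200,120,340,220,5.7,"side11")
```

```text
t 15.15 pos [0.6233 0.1472 0.0357] yaz 4.2 tiltx [ 0.001  0.    -1.   ] F [ 1.   0.5 -0.1] gap 0.0005 j [-0.08  0.79 -0.33  1.6   0.33  0.8  -0.47]
tool-frame shift cm [1.67 0.04 0.02]
spin deg -0.0
bar pts [array([0.6134, 0.2754, 0.0542]), array([0.6155, 0.2476, 0.0524]), array([0.6179, 0.2146, 0.0506]), array([0.6205, 0.1773, 0.0485]), array([0.6222, 0.1565, 0.0474])]
```

View pics/w11.png

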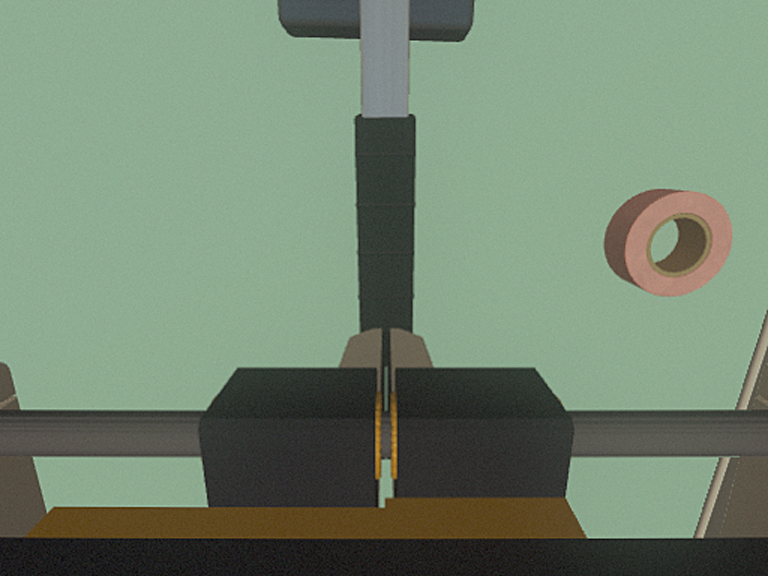

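View pics/side11.png

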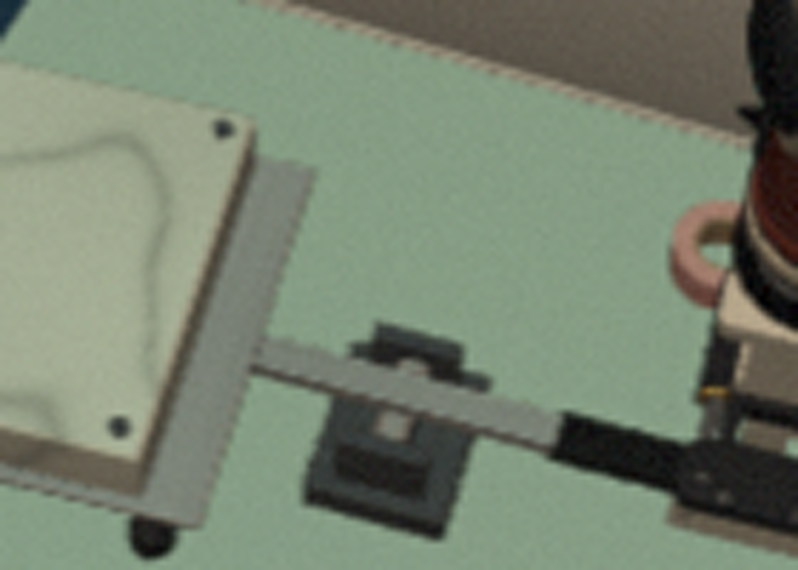

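>>> send_rows(commands="0.8 0 0 0 0;0.5 0 0 0 0;0.3 0 0 0 0;0.3 0 0 0 0;0.3 0 0 0 0;0 0 0 0 0")

```text
time: 15.85
tool_pos: [0.6244, 0.147, 0.0149]
eef_rot: [1.632, 1.568, 0.133]
ft_force: [-0.4, -0.4, 7.7]
finger_gap: 0.0004
```

>>> send_rows(commands="0.3 0 0 0 0;0.3 0 0 0 0;0.3 0 0 0 0;0.2 0 0 0 0;0 0 0 0 0")

```text
time: 16.35
tool_pos: [0.625, 0.1476, 0.0044]
eef_rot: [1.808, 1.566, 0.31]
ft_force: [0.0, 0.2, 7.6]
finger_gap: 0.0002
```

>>> send_rows(commands="0.3 0 0 0 0;0.3 0 0 0 0;0.2 0 0 0 0;0 0 0 0 0;0 0 0 0 0")

```text
time: 16.85
tool_pos: [0.6257, 0.1484, -0.0025]
eef_rot: [1.882, 1.564, 0.384]
ft_force: [-1.1, -0.5, 11.7]
finger_gap: 0.0008
```

```bash
cat > chk.py <<'E'
import sys
from h import *
from bench import manip
np.set_printoptions(precision=4,suppress=True)
k=sys.argv[1]
s=manip.state();show(s)
f=manip.grab_frame("side"); crop(f,130,120,340,240,3.8,"side"+k)
g=manip.grab_frame("scene"); crop(g,160,110,340,240,4.4,"scene"+k); pickle.dump(g,open("scene"+k+".pkl","wb"))
d=load()
for n,i in (("scene",g),("side",f)):
    a=cloud(d[n]);c=cloud(i)
    # stone-top plane: z as function of slab x
    for nm,q in (("before",a),("now",c)):
        X=(q[...,0]-.597)*-.079+(q[...,1]-.482)*.997; Y=-(q[...,0]-.597)*.997-(q[...,1]-.482)*.079
        z=q[...,2]
        m=(abs(X+.088)<.006)&(abs(Y)<.09)&(abs(Y)>.02)&(z>.05)&(z<.09)
        m2=(abs(X)<.05)&(abs(Y)<.06)&(z>.09)&(z<.13)
        A=np.c_[X[m2],Y[m2],np.ones(m2.sum())]; co=np.linalg.lstsq(A,z[m2],rcond=None)[0]
        print(n,nm,"lip top z %.4f n%d"%(np.median(z[m]),m.sum()),"top slope",co)
E
python3 chk.py 12
```

```text
t 16.85 pos [ 0.6257  0.1484 -0.0025] yaz 4.2 tiltx [ 0.006  0.003 -1.   ] F [-1.1 -0.5 11.7] gap 0.0008 j [-0.09  0.84 -0.31  1.62  0.35  0.73 -0.49]
scene before lip top z 0.0655 n228 top slope [-0.0035 -0.0004  0.1054]
scene now lip top z 0.0755 n220 top slope [-0.0555  0.0024  0.1106]
side before lip top z 0.0656 n213 top slope [0.003  0.0004 0.1058]
side now lip top z 0.0757 n206 top slope [-0.0563 -0.0018  0.1108]
```

View pics/scene12.png

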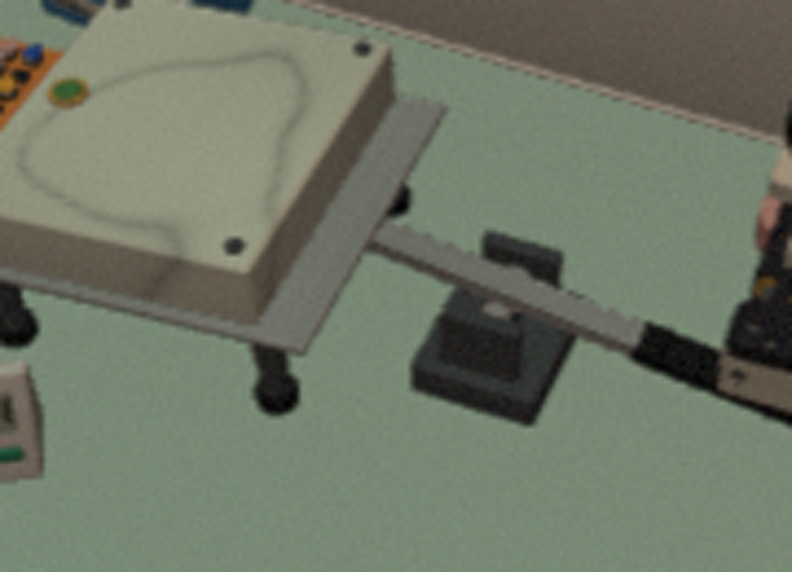

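View pics/side12.png

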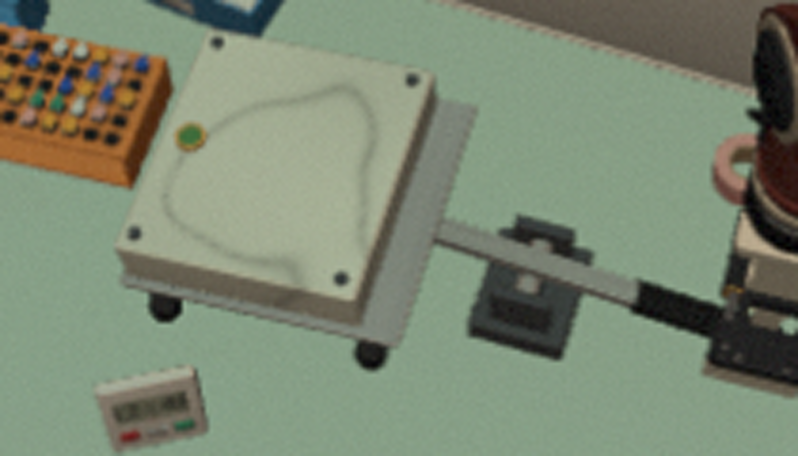

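>>> send_rows(commands="0.2 0 0 0 0;0.2 0 0 0 0;0 0 0 0 0;0 0 0 0 0;0 0 0 0 0")

```text
time: 17.45
tool_pos: [0.626, 0.149, -0.0061]
eef_rot: [1.941, 1.563, 0.443]
ft_force: [-0.9, 0.2, 13.3]
finger_gap: 0.0007
```

```bash
python3 chk.py 13
```

```text
t 17.45 pos [ 0.626   0.149  -0.0061] yaz 4.2 tiltx [ 0.007  0.003 -1.   ] F [-0.9  0.2 13.3] gap 0.0007 j [-0.09  0.85 -0.31  1.62  0.35  0.72 -0.49]
scene before lip top z 0.0655 n228 top slope [-0.0035 -0.0004  0.1054]
scene now lip top z 0.0775 n204 top slope [-0.0693  0.0018  0.1117]
side before lip top z 0.0656 n213 top slope [0.003  0.0004 0.1058]
side now lip top z 0.0775 n209 top slope [-0.0655 -0.0025  0.112 ]
```

View pics/scene13.png

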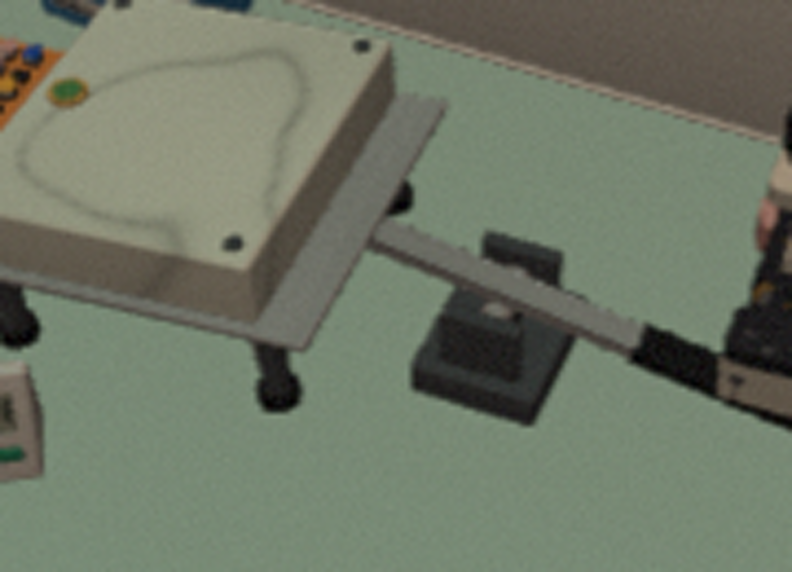

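>>> send_rows(commands="0 0 0 0 0;0 0 0 0 0;0 0 0 0 0;0 0 0 0 0;-0.2 0 0 0 0;-0.2 0 0 0 0;-0.2 0 0 0 0;-0.2 0 0 0 0;-0.2 0 0 0 0;0 0 0 0 0")

```text
time: 18.55
tool_pos: [0.6242, 0.1468, 0.0013]
eef_rot: [1.647, 1.568, 0.149]
ft_force: [0.9, -0.6, 4.6]
finger_gap: 0.0004
```

>>> send_rows(commands="-0.2 0 0 0 0;-0.2 0 0 0 0;-0.2 0 0 0 0;0 0 0 0 0;0 0 0 0 0")

```text
time: 19.05
tool_pos: [0.6222, 0.1469, 0.0059]
eef_rot: [-1.623, 1.569, -3.121]
ft_force: [0.3, 0.8, -0.8]
finger_gap: 0.0006
```

```bash
python3 chk.py 14
```

```text
t 19.05 pos [0.6222 0.1469 0.0059] yaz 4.2 tiltx [-0.001 -0.    -1.   ] F [ 0.3  0.8 -0.8] gap 0.0006 j [-0.08  0.83 -0.32  1.62  0.34  0.75 -0.49]
scene before lip top z 0.0655 n228 top slope [-0.0035 -0.0004  0.1054]
scene now lip top z 0.0735 n214 top slope [-0.044   0.0025  0.1093]
side before lip top z 0.0656 n213 top slope [0.003  0.0004 0.1058]
side now lip top z 0.0731 n201 top slope [-0.0423 -0.0046  0.1096]
```

View pics/scene14.png

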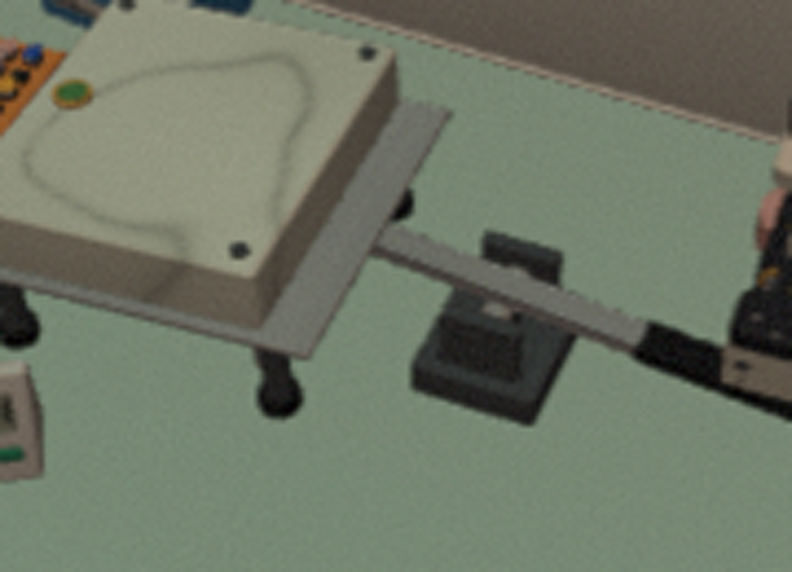

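>>> send_rows(commands="-0.5 0 0 0 0;-2 0 0 0 0;-4 0 0 0 0;-4 0 0 0 0;-4 0 0 0 0;0 0 2 0 0;0 0 4 0 0;0 0 4 0 0;0 0 0 0 0;0 0 0 0 0")

```text
time: 20.15
tool_pos: [0.6302, 0.0456, 0.1516]
eef_rot: [-0.622, 1.571, -2.123]
ft_force: [-0.1, 0.4, -0.1]
finger_gap: 0.0006
```

```bash
python3 chk.py 15
python3 - <<'E'
from h import *
d=load()["scene"];g=pickle.load(open("scene15.pkl","rb"))
out=[]
for f in (d,g):
    im=f["image"][150:215,165:285,::-1].astype(float)
    im=np.clip(255*(im/255)**.6,0,255).astype(np.uint8)
    out.append(cv2.resize(im,None,fx=5,fy=4.4,interpolation=cv2.INTER_CUBIC))
cv2.imwrite("pics/cmp15.png",np.vstack(out))
# project expected prop feet in both states
y=np.array([-.079,.997]); 
for nm,x,z in (("hinge",-.045,.06),("foot out",-.053,0.002),("foot upright",-.045,.002),("foot .43",-.037,.002),("foot in",-.010,.002)):
    X=np.array([-.079,.997])*x; Y=np.array([-.997,-.079])*.059
    p=proj(g,[*(np.array([.597,.482])+X+Y),z])[0]; print(nm,p,((p-[165,150])*[5,4.4]).round())
E
```

```text
t 20.15 pos [0.6302 0.0456 0.1516] yaz 4.0 tiltx [-0. -0. -1.] F [-0.1  0.4 -0.1] gap 0.0006 j [ 0.11  0.65 -0.38  1.52  0.27  1.02 -0.27]
scene before lip top z 0.0655 n228 top slope [-0.0035 -0.0004  0.1054]
scene now lip top z 0.0731 n220 top slope [-0.0452  0.0025  0.1093]
side before lip top z 0.0656 n213 top slope [0.003  0.0004 0.1058]
side now lip top z 0.0735 n204 top slope [-0.042  -0.0048  0.1096]
hinge [213.69116001 174.828499  ] [243. 109.]
foot out [218.49187171 193.23762755] [267. 190.]
foot upright [215.37635871 192.3405669 ] [252. 186.]
foot .43 [212.27276079 191.44700959] [236. 182.]
foot in [201.8846837  188.45670351] [184. 169.]
```

View pics/cmp15.png

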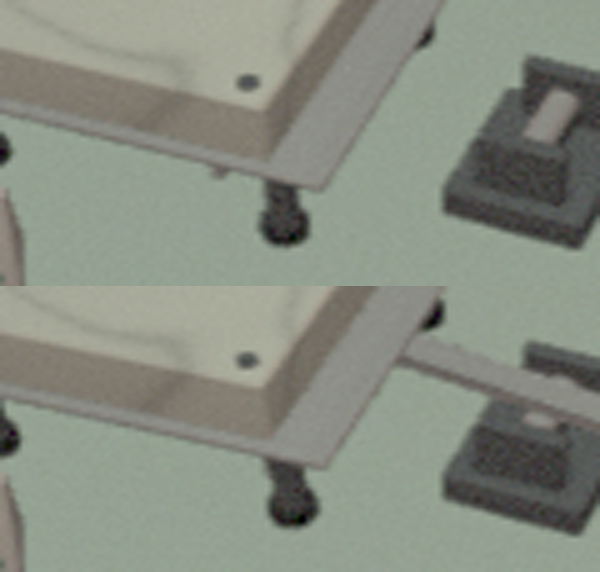

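View pics/scene15.png

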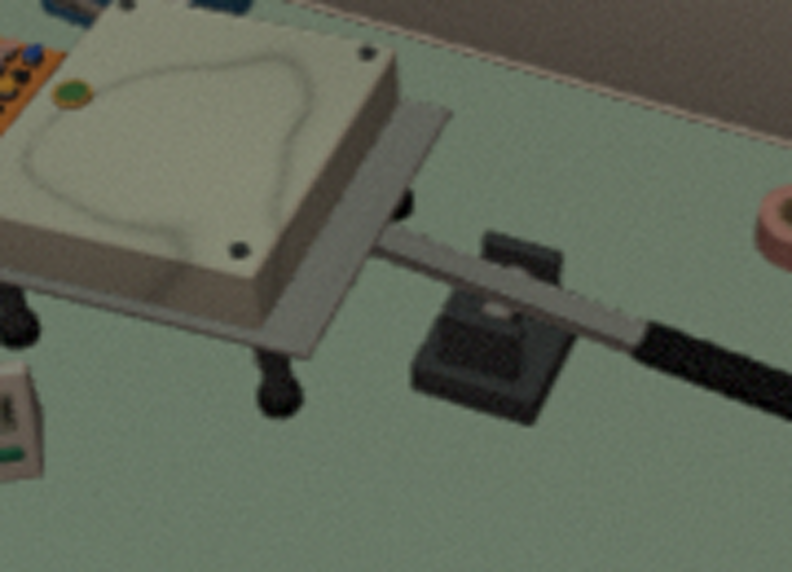

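>>> send_rows(commands="0 0 -2.5 8.5 0;0 0 -2.5 8.5 0;0 0 -2 8.5 0;0 0 -1.5 8.5 0;0 0 0 8.5 0;0 0 0 8.5 0;0 0 0 8.5 0;0 0 0 8.5 0;0 0 0 8.5 0;0 0 0 8.5 0")

```text
time: 21.25
tool_pos: [0.6394, 0.1334, 0.1513]
eef_rot: [-1.412, 1.569, 1.888]
ft_force: [0.1, -0.8, 0.1]
finger_gap: 0.0002
```

>>> send_rows(commands="0 0 0 8.5 0;0 0 0 8.5 0;0 0 0 8.5 0;0 0 0 8.5 0;0 0 0 8.5 0;0 0 0 8.5 0;0 0 0 8.5 0;0 0 0 6 0;0 0 0 0 0")

```text
time: 22.15
tool_pos: [0.6393, 0.1334, 0.151]
eef_rot: [0.104, 1.569, 2.266]
ft_force: [-0.2, -0.7, -0.7]
finger_gap: 0.0003
```

Run:
```python
from h import *
from bench import manip
s=manip.state();show(s)
f=manip.grab_frame("wrist"); pickle.dump((s,f),open("w16.pkl","wb"))
f["image"]=(255*(f["image"]/255.)**.6).astype(np.uint8)
crop(f,0,0,512,384,1.5,"w16")
```

```text
t 22.15 pos [0.6393 0.1334 0.151 ] yaz -146.1 tiltx [-0.001  0.001 -1.   ] F [-0.2 -0.7 -0.7] gap 0.0003 j [-0.43  0.68  0.34  1.47 -0.25  1.04 -2.58]
```

View pics/w16.png

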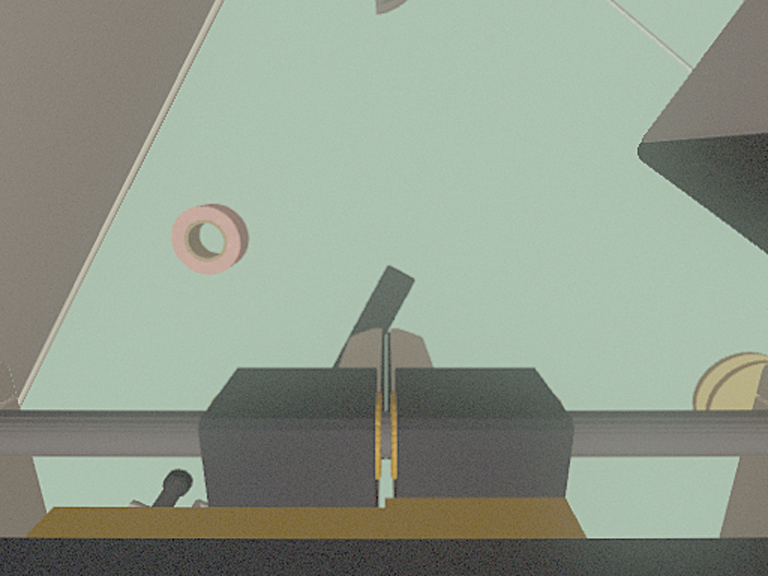

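>>> send_rows(commands="0 0 0 -8.5 0;0 0 0 -8.5 0;0 0 0 -8.5 0;0 0 0 -8.5 0;0 0 0 -8.5 0;0 0 0 -8.5 0;0 0 0 -8.5 0;0 -1 1 0 0;0 -1.2 1 0 0;0 0 0 0 0")

```text
time: 23.2
tool_pos: [0.6162, 0.1561, 0.1515]
eef_rot: [-1.022, 1.567, 2.179]
ft_force: [0.5, 1.0, -0.2]
finger_gap: 0.0007
```

Run:
```python
from h import *
from bench import manip
s=manip.state();show(s)
f=manip.grab_frame("wrist"); pickle.dump((s,f),open("w17.pkl","wb"))
f["image"]=(255*(f["image"]/255.)**.6).astype(np.uint8)
crop(f,0,0,512,384,1.5,"w17"); crop(f,0,60,150,260,3,"w17c")
```

```text
t 23.20 pos [0.6162 0.1561 0.1515] yaz -86.6 tiltx [-0.002  0.003 -1.   ] F [ 0.5  1.  -0.2] gap 0.0007 j [-0.31  0.63  0.05  1.52 -0.04  0.99 -1.76]
```

View pics/w17.png

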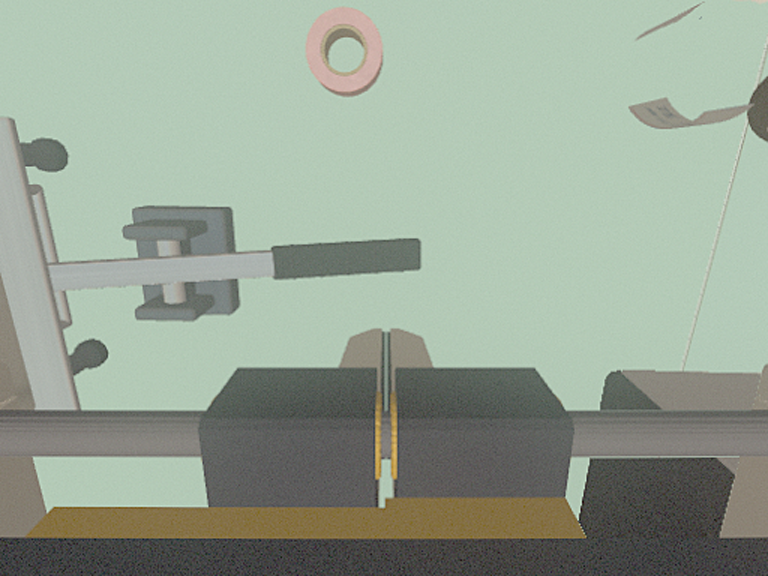

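View pics/w17c.png

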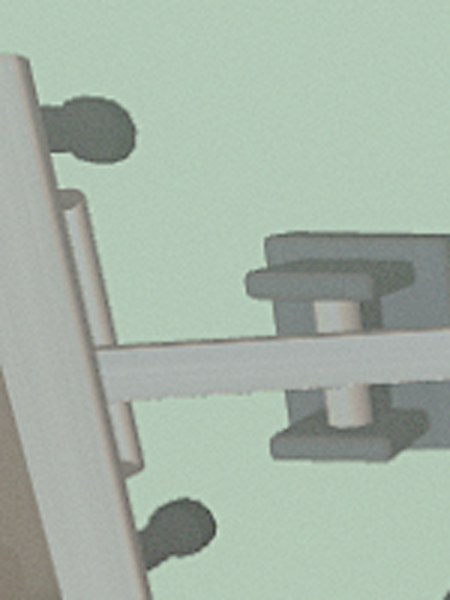

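Run:
```python
from h import *
np.set_printoptions(precision=4,suppress=True)
s,f=pickle.load(open("w17.pkl","rb"));T=wT(s,f)
p=lambda L:(np.array(L,float)+.5)/3-.5+np.array([0,60])
P=atz(f,p([(72,195),(132,468),(70,190),(85,195)]),.003,T)
c=cloud(f,T)
Q=np.array([c[int(v/3+60),int(u/3)] for u,v in [(78,215),(90,265),(100,310),(128,440)]]);print("depth",Q)
L=atz(f,p([(22,57),(150,600)]),.068,T);print("lip edge",L)
e=L[1]-L[0];e/=np.linalg.norm(e);n=np.array([-e[1],e[0],0]); 
if n[1]<0:n=-n
print("P",P,"behind lip",(P-L[0])@n,(Q-L[0])@n)
# block feet positions
print("ridge",atz(f,p([(337,305),(350,425)]),.046,T))
```

```text
depth [[0.6491 0.4279 0.0057]
 [0.6297 0.4248 0.0075]
 [0.6121 0.4231 0.0085]
 [0.5583 0.4197 0.0087]]
lip edge [[0.7028 0.3888 0.068 ]
 [0.5204 0.3741 0.068 ]]
P [[0.6559 0.4317 0.003 ]
 [0.5431 0.4238 0.003 ]
 [0.6578 0.4321 0.003 ]
 [0.6562 0.4265 0.003 ]] behind lip [0.0465 0.0477 0.0468 0.0413] [0.0432 0.0417 0.0414 0.0424]
ridge [[0.6276 0.3096 0.046 ]
 [0.5834 0.3082 0.046 ]]
```

```bash
python3 -c "
from bench import manip
print(manip.hand_in(), manip.state()['time'])"
```

```text
the job is handed in; nothing more can be done
the job is handed in; nothing more can be done
```

The slab's front is propped up. It stands on the wire prop, the bar is still over the fulcrum ridge, and I handed the job in with the arm clear of everything at about 23 s of the 51 s allowed.

**What I did:** I gripped the bar at its handle, laid it over the ridge between the cheeks and slid the tip about 30 mm under the lip. After letting go, I pressed the handle end down with the shut fingers, peaking at about 13 N in the readings. I held it there, then eased off until the force was zero and backed away.

**Last checks:**
- **Slab height:** With the arm clear, both cameras put the lip's top about 8 mm higher than at the start. It had been about 12 mm higher while I was pressing.
- **Prop:** A wrist-camera view shows the prop's foot 41–47 mm behind the lip edge. The hinge is 55 mm behind, so the foot has swung past upright to about where its stop should be. I could not read the joint angle itself.
- **Slab position:** The lip edge is about 1 mm from where it started in the wrist view. A rough comparison of the scene pictures suggested 2–3 mm.
- **Timer and tape:** Neither was touched, and the later pictures show no sign that they moved, though I did not measure them again.

**Disagreement:** The fingertips are about 28 mm behind the reported TCP, not at it. My first grasp closed above the bar without touching it. I measured the offset in the wrist depth image, lowered the gripper to suit and gripped properly the second time.

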